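# Pack a square tube up on the drill plate, reaching the packing bar behind a spray can

## Robot

A 7-joint arm with a two-finger parallel gripper is mounted at the origin on a cart in front of the work surface, level with it; the furniture and walls round the work are solid. World frame = base frame: x ahead of the robot, y to its left, z up, the work surface at z = 0. Lengths are in m, angles in degrees, forces in N, time in s.
With the tool pointing down it reaches from about 0.425 to 0.825 m from the base axis. Payload 3.6 kg.
Tool frame: the origin (TCP) lies midway between the tips of the shut fingers; the grasp point (between the pads) lies grip_depth behind it (grip_depth is the distance from the TCP to the grasp point, in m); z points along the fingers, y is the line along which they close (so a half turn about z gives the same grasp; the last joint's range is limited). The gripper opens to 85 mm and grips with 20 to 120 N. Pads are 22 mm wide; open, the fingers measure 114 mm over their backs; the gripper's body (76 mm by 85 mm) begins 54 mm behind the grasp point. The pads swing forward as they close: fully open they stand 13 mm farther back than shut.
Start: joints at [71.305, 35.231, -0.722, 81.555, 0.464, 63.22, -2.315], TCP at [0.192, -0.621, 0.231] pointing down, gripper open.
Joint ranges: [-178.69, 178.69], [-17.37, 117.87], [-77.05, 75.6], [15.02, 138.74], [-78.02, 258.01], [0.78, 113.62], [-162.83, 162.83]. Speed limits (degrees/s): [159.86, 159.86, 180, 180, 180, 180, 180].

## Interface

Orientations are given as [roll, pitch, yaw] about the fixed x, y, z axes, in that order (R = Rz(yaw) Ry(pitch) Rx(roll)).
In Python, from workcell import sense, camera, calibration, close_job, grip_depth gives the robot as it stands.
- The arm moves only by the tool send_rows, never from a script. Its argument "plan" is a list of rows, each a list of 2 entries, a list of its own where there are three numbers: the shift along the tool's x, y, z in m, then the turn, a rotation vector about the tool's x, y, z in rad. A call has 1 to 8 rows; each row is the pose to reach, as a shift and turn from the pose commanded when the call began, along the tool's axes at that moment; what a row does not reach only later rows make up. A row lasts 1/12 s, in which the tool goes at most 41.7 mm and 7.16 degrees, less where a joint would pass 70% of its speed; a pose out of reach is approached as far as the arm can. A call with a gripper value outside its range is refused whole. "grip" is the closure, from 0 (fully open) to 1 (shut), set as the call begins (left out, the last holds). The fingers move at their own pace and stop on an object; "grip_force" is the grip in N (left out, the last holds). Time passes only in rows, so rows that repeat a pose let the fingers close. It gives the time, the measured TCP pose, the force and the opening at its end, in the units of the state.
- sense(): the state, without advancing time (a new reading comes with each control period).
- camera(name): name is "side" or "top"; returns the picture (480x640x3 uint8, red, green, blue); there is no depth.
- calibration(name): a dict with "fx", "fy", "cx", "cy" (pixels), "R" (3x3) and "t" (3): a world point X has camera coordinates R X + t. Camera axes: x right, y down, z forward; pixel columns grow to the right and rows downward; lengths in m; the calibration is good to about 2 mm. A picture is of the moment at which its call begins. calibration takes no time and is no camera call.
- close_job(): hands the job in, once; it reports no verdict.
The state is a dict: "clock": time; "qpos": joint angles; "qd": joint speeds; "joint_efforts": joint torques, N m; "tcp_pos": TCP position; "eef_rot": TCP orientation; "wrist_force": force on the tool from outside, world axes, zero at the start; "ft_torque": the same for the moment, N m; "finger_gap": finger opening in m.
Only numpy, scipy, OpenCV 4.12 (cv2) and the standard library are available. Lean on these libraries where they do the work, as an engineer would, in place of code of your own. Each camera call takes 0.05 s, during which the arm holds its last target. There are 200 camera calls.

## Task

Set up the square tube on the drill plate for drilling. Lift the spray can well aside (about a hand's width) and stand it upright on the bench so that you can reach the flat bar behind it; then lay the flat bar flat on the drill plate, the square tube on the bar, and the magnet square flat on the tube, each in the middle, with bar and tube running along the length of the plate. Stand the spray can back where it was, and leave the standing bolt and the tape measure alone.

Things in the scene. Friction and masses are not known exactly. Their poses are not given: they have to be found in the camera images.
- drill_plate: Brown steel drill plate with two rows of small holes, lying flat on the bench and fixed to it: 56 wide (x) x 165 long (y) x 14 high. Origin: centre of its underside; z up, its top is 14 mm above it. The stack is built on it.
- flat_bar: Loose flat dark-grey steel bar: 30 wide (x) x 110 long (y) x 6 thick, 0.15 kg; the thinnest piece. Origin: centre of its underside. It lies flat on the bench; the spray can stands beside the middle of its long side that faces the robot (at its -x, about 11 mm from its edge), so that it cannot be gripped until the can is moved.
- square_tube: Loose dark-grey square steel tube with closed ends: 30 wide (x) x 160 long (y) x 30 high, 0.25 kg. Origin: centre of its underside. It lies on the bench.
- magnet_square: Loose yellow and black welding magnet square (flat triangle with blunt corners; not magnetic here): 49 across (x, from its long side to the blunt corner facing it; grip it along x) x 72 long (y) x 15 thick (17 over rivet heads), 0.21 kg. Origin: centre of the underside of that 49 x 72 outline. It lies flat on the bench; which way round it lies on the tube does not matter.
- spray_can: Loose spray can with orange-yellow cap, upright: 59 diameter, 200 high (cap 56 diameter, top 24), 0.29 kg. Origin: centre of its underside. It stands in front of the flat bar. Free bench to stand it aside: if it starts at y > 0, to its left at y = 0.335 (bench edge y = 0.38); if at y < 0, to its left at x = 0.46, y = -0.165. So it need not cross the 0.25 m high bench grinder in the middle.
- bolt: Bystander: steel hex bolt standing on its head on the bench, 21 diameter, 57 high. Origin: centre of its underside. Not to be moved.
- tape_measure: Bystander: yellow tape measure standing on the bench, 43 x 86 x 66 high. Origin: under its middle. Not to be moved.
Things that resemble listed ones, but are neither listed nor needed, are in the scene too. Of the things shaped like the magnet_square, the yellow one is meant.

How it is judged:
By the outcome, as a careful person would: the job done as asked, in the order asked, and still so for the second after the job is handed in, with the robot touching nothing.
It also fails if it takes over 128 s, if anything falls off the work surface, if the arm or the gripper's body presses on something with over 40 N, if the wrist force passes 120 N, or if a joint passes its speed limit or range.

## Working session

There is one attempt and no reset: what is moved stays moved. The work goes in short steps, Python scripts to look and compute and a tool call to move; the robot and the scene stay as the last step left them, time stands still between calls to the robot, and variables do not carry over. Pictures are saved under pics/ and viewed, on a budget of 14 in all, crops included, one or two more only if the job needs it, and the job is handed in when it is done.

Besides the shell and the picture viewer there is one more tool, called after ">>>" by a JSON object that holds its "name" and its "arguments". send_rows: Moves the arm, as the interface text tells. Its arguments: {"type":"object","properties":{"plan":{"type":"array"},"grip":{"type":"number"},"grip_force":{"type":"number"}},"required":["plan"]}

```bash
mkdir -p pics; ls; python3 - <<'E'
from workcell import sense,camera,calibration,grip_depth
import cv2
print(sense(),grip_depth)
for n in("side","top"):
    print(n,calibration(n)); cv2.imwrite(f"pics/{n}0.png",camera(n)[:,:,::-1])
E
```

```text
pics
{'clock': 0.0, 'qpos': array([71.30454848, 35.28983959, -0.72367541, 81.6412899 ,  0.46386542,
       63.21955387, -2.31349785]), 'qd': array([-0.03927978,  0.04399668,  0.00836014, -0.04127235, -0.06295741,
        0.03715429,  0.00318196]), 'joint_efforts': array([ 1.68810670e-04, -4.69225860e+01,  2.59021847e-01, -1.71036744e+01,
        9.88069136e-03,  9.50276968e-03,  2.64179846e-06]), 'tcp_pos': array([ 0.19175303, -0.62027016,  0.23013161]), 'eef_rot': array([-1.79852185e+02,  1.46858790e-03,  1.71827409e+01]), 'wrist_force': array([ 0.93571682,  0.32868476, -0.41682321]), 'ft_torque': array([-0.00787731,  0.00198015, -0.04857945]), 'finger_gap': 0.0852893141413676} 0.0187
side {'fx': 520.3434195965034, 'fy': 520.3434195965034, 'cx': 317.4144611275582, 'cy': 243.56121157345973, 'R': array([[-0.99914931, -0.04122239,  0.00117063],
       [-0.02790716,  0.65497006, -0.75513933],
       [ 0.03036192, -0.75452961, -0.65556328]]), 't': array([0.58805599, 0.04788279, 1.09188959])}
top {'fx': 492.21703531458286, 'fy': 492.21703531458286, 'cx': 316.6239811404758, 'cy': 237.24014398140724, 'R': array([[-0.05960013, -0.99821103,  0.00474929],
       [-0.97507554,  0.05719883, -0.21437348],
       [ 0.21371832, -0.01740761, -0.97674022]]), 't': array([0.03561779, 0.61096594, 1.13508888])}
```

View pics/top0.png

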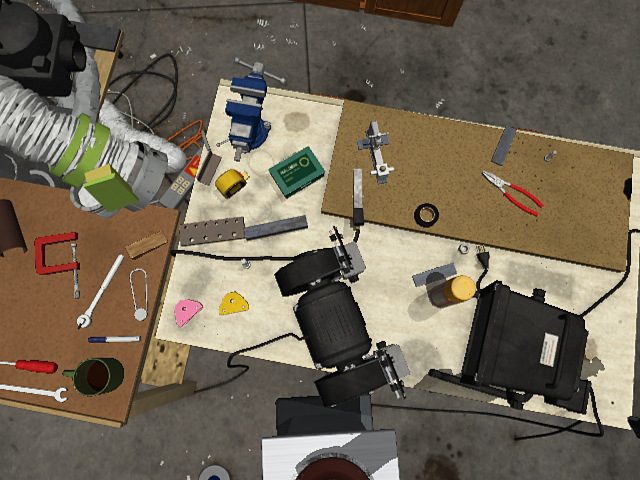

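View pics/side0.png

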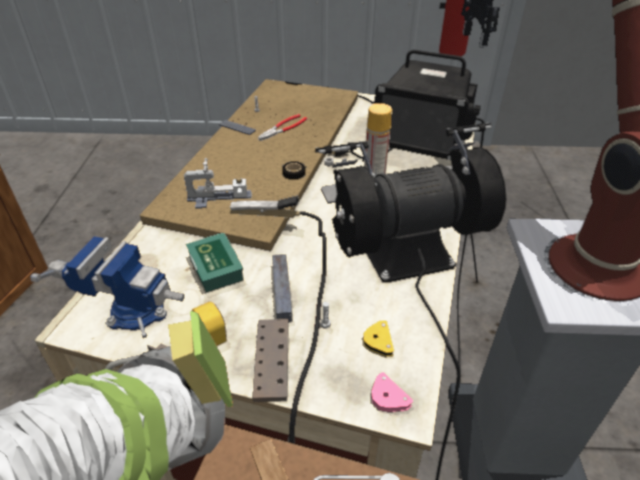

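The top view shows:
- the plate at about (212,231) and the tube at about (277,228)
- the yellow magnet at (234,303), with a pink lookalike at (188,312)
- the can cap at (461,287), with the flat bar behind it at (435,273)
- another grey bar on the brown board at (505,145)
- the bolt at (246,264) and the tape measure at (231,181)
- the grinder at (330,320)

The enlarged composite below checks these identities.

```bash
cat > h.py <<'E'
import numpy as np,cv2
from workcell import sense,camera,calibration,grip_depth
C={n:calibration(n) for n in("side","top")}
def ray(n,p):
    c=C[n];d=c["R"].T@np.array([(p[0]-c["cx"])/c["fx"],(p[1]-c["cy"])/c["fy"],1.]);return -c["R"].T@c["t"],d
def onz(n,p,z):
    o,d=ray(n,p);return o+d*(z-o[2])/d[2]
def tri(ps,pt):
    (o1,d1),(o2,d2)=ray("side",ps),ray("top",pt)
    s=np.linalg.lstsq(np.c_[d1,-d2],o2-o1,rcond=None)[0];a,b=o1+s[0]*d1,o2+s[1]*d2
    return (a+b)/2,np.linalg.norm(a-b)
def pix(n,X):
    c=C[n];q=c["R"]@np.array(X)+c["t"];return np.array([c["fx"]*q[0]/q[2]+c["cx"],c["fy"]*q[1]/q[2]+c["cy"]])
def crop(im,u0,v0,u1,v1,w,h):
    return cv2.resize(im[v0:v1,u0:u1],(w,h),interpolation=cv2.INTER_CUBIC)
E
python3 - <<'E'
from h import *
t=cv2.imread("pics/top0.png");s=cv2.imread("pics/side0.png")
a=crop(t,165,165,325,325,400,400)
b=crop(t,400,230,500,330,400,400)
c=crop(s,240,235,400,415,400,200)[:0]
cv2.imwrite("pics/c1.png",np.hstack([a,b]))
a=crop(s,240,240,420,420,480,480);b=crop(s,310,90,410,240,320,480)
cv2.imwrite("pics/c2.png",np.hstack([a,b]))
for n,p,z in[("plate c",(212,231),.014),("tube",(277,228),.03),("mag",(234,303),.015),("cap",(461,287),.2),("bar",(435,273),.006),("grindR",(300,225),.1),("g2",(345,250),.2),("g3",(285,280),.2),("box",(478,285),.2),("tape",(231,181),.066),("decoybar",(505,145),.0),("grind mount",(340,225),.2),("arm",(140,205),.1),("arm",(140,205),.3),("benchL",(155,335),0)]:
    print(n,onz("top",p,z).round(3))
E
```

```text
plate c [0.655 0.264 0.014]
tube [0.65  0.097 0.03 ]
mag [0.469 0.212 0.015]
cap [ 0.457 -0.297  0.2  ]
bar [ 0.515 -0.295  0.006]
grindR [0.637 0.038 0.1  ]
g2 [ 0.551 -0.057  0.2  ]
g3 [0.494 0.074 0.2  ]
box [ 0.459 -0.334  0.2  ]
tape [0.768 0.205 0.066]
decoybar [ 0.851 -0.524  0.   ]
grind mount [ 0.607 -0.051  0.2  ]
arm [0.709 0.419 0.1  ]
arm [0.647 0.349 0.3  ]
benchL [0.403 0.411 0.   ]
```

View pics/c1.png

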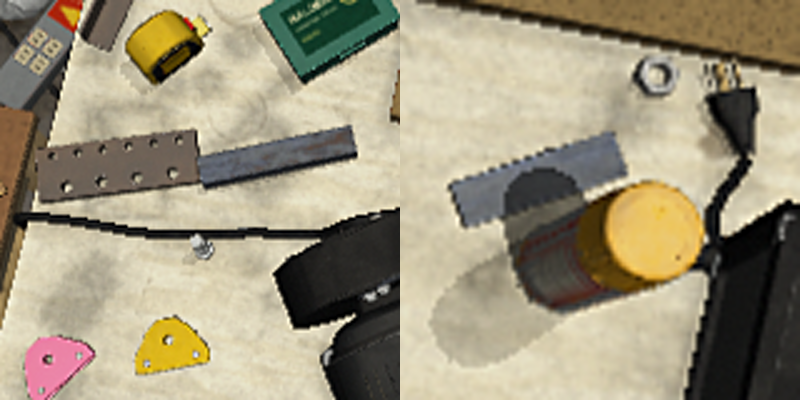

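View pics/c2.png

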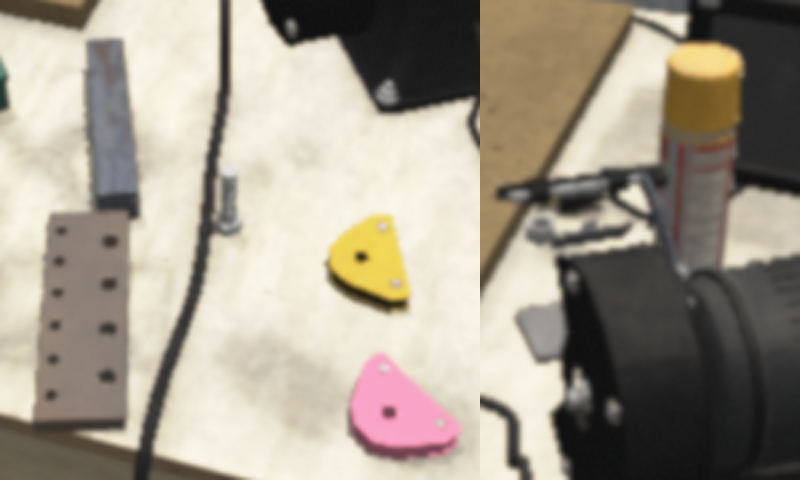

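The crops confirm the pieces. The tall dark-grey piece beside the plate is the tube. The grey piece behind the can is the flat bar, since the one on the brown board has no can beside it. The yellow triangle is the magnet. Next I measure them in both views.

```bash
cat >> h.py <<'E'
def blob(im,lo,hi,win):
    "largest blob of an HSV range inside window u0,v0,u1,v1 (im is BGR)"
    u0,v0,u1,v1=win;m=cv2.inRange(cv2.cvtColor(im[v0:v1,u0:u1],cv2.COLOR_BGR2HSV),lo,hi)
    m=cv2.morphologyEx(m,cv2.MORPH_CLOSE,np.ones((3,3)))
    cs,_=cv2.findContours(m,cv2.RETR_EXTERNAL,cv2.CHAIN_APPROX_NONE)
    return max(cs,key=cv2.contourArea)+np.array([u0,v0]) if cs else None
def plane_rect(n,c,z):
    "minAreaRect of contour cast on plane z, mm: centre, size, long-axis yaw"
    P=np.array([onz(n,p[0],z)[:2] for p in c.astype(float)])*1000
    (x,y),(w,h),a=cv2.minAreaRect(P.astype(np.float32))
    if w>h: a-=90; w,h=h,w
    return round(x,1),round(y,1),round(w,1),round(h,1),round((a+90)%180-90,1)
E
python3 - <<'E'
from h import *
t=cv2.imread("pics/top0.png");s=cv2.imread("pics/side0.png")
hs=lambda im,u,v:cv2.cvtColor(im,cv2.COLOR_BGR2HSV)[v,u]
print("plate",hs(t,212,225),hs(s,272,350),"tube",hs(t,277,226),hs(s,282,280),"bar",hs(t,425,275),"bench",hs(t,260,270),"mag",hs(t,234,298),hs(s,375,340))
E
```

```text
plate [ 13  58 110] [ 13  39 139] tube [102  11 112] [113   8 133] bar [102  10 122] bench [ 23  47 199] mag [ 24 229 219] [ 24 165 237]
```

```bash
python3 - <<'E'
from h import *
t=cv2.imread("pics/top0.png");s=cv2.imread("pics/side0.png")
T={"plate":((3,25,60),(19,110,150),(172,205,250,250),.014),"tube":((80,3,60),(140,70,165),(243,205,315,245),.03),
"bar":((80,3,60),(140,70,165),(405,255,462,290),.006),"mag":((20,130,120),(32,255,255),(215,285,252,320),.015)}
S={"plate":((3,15,60),(19,110,190),(248,315,292,402),.014),"tube":((90,3,60),(150,70,175),(268,250,296,322),.03),"mag":((20,100,120),(32,255,255),(355,315,400,358),.015)}
cal={}
for n,im,D in(("top",t,T),("side",s,S)):
    for k,(lo,hi,w,z) in D.items():
        c=blob(im,lo,hi,w)
        print(n,k,plane_rect(n,c,z),"px",cv2.approxPolyDP(cv2.convexHull(c),2.5,True)[:,0].tolist())
# can cap
c=blob(t,(12,150,120),(26,255,255),(435,265,485,310));(u,v),(a,b),an=cv2.fitEllipse(c);print("cap top blob",u,v,a,b)
c2=blob(s,(12,130,120),(28,255,255),(360,95,400,140));print("cap side bbox",cv2.boundingRect(c2),"top bbox",cv2.boundingRect(c))
E
```

```text
top plate (667.0, 272.8, 115.7, 182.4, -3.3) px [[172, 249], [176, 209], [180, 205], [242, 217], [243, 237]]
top tube (653.5, 102.5, 28.5, 160.4, 8.8) px [[306, 221], [304, 226], [247, 238], [243, 230], [304, 215]]
top bar (512.1, -293.0, 29.0, 108.6, 14.0) px [[453, 264], [456, 273], [416, 285], [414, 275]]
top mag (471.8, 215.9, 49.1, 73.3, 7.9) px [[248, 304], [248, 309], [219, 312], [228, 293], [239, 294]]
side plate (657.9, 265.5, 62.9, 181.6, 2.3) px [[291, 320], [287, 399], [248, 401], [259, 320], [275, 315]]
side tube (653.6, 116.6, 27.3, 175.7, 9.1) px [[274, 257], [284, 256], [290, 321], [277, 317]]
side mag (473.8, 221.8, 49.5, 77.5, 6.8) px [[379, 321], [386, 322], [393, 349], [391, 355], [363, 340], [364, 332]]
cap top blob 462.880859375 287.4404602050781 22.698484420776367 24.49931526184082
cap side bbox (370, 110, 21, 21) top bbox (451, 276, 25, 24)
```

```bash
python3 - <<'E'
from h import *
t=cv2.imread("pics/top0.png")
for n,ps,pt in[("tube xL yL",(276.4,312.4),(243.8,229)),("tube xL yS",(272.6,255),(306.2,215.4)),("plate xL yS",(259.5,319.9),(243,217)),("plate xL yL",(253.5,395.6),(179.8,225)),
 ("maghole",(375.4,336.4),(232.2,301)),("bar xLyL",(325.6,201.9),(413,275.5)),("cap top",(380.5,107.5),(463.5,287.5))]:
    X,e=tri(ps,pt);print(n,(X*1000).round(1),round(e*1000,1))
m=t.copy()
c=blob(t,(3,30,60),(16,110,150),(176,212,246,248));print(plane_rect("top",c,.014),cv2.approxPolyDP(cv2.convexHull(c),2.5,True)[:,0].tolist())
for p in[(179.5,224.5),(242.5,216.5),(245,237),(181,246)]: print("plate corner",(onz("top",p,.014)*1000).round(1))
# cap circle, top face at z=.2 and lower rim z=.176
hs=cv2.inRange(cv2.cvtColor(t,cv2.COLOR_BGR2HSV),(12,150,190),(26,255,255))[265:312,430:490]
for z in(.2,): 
  for p in((463.5,287.5),): print("can",onz("top",p,z)*1000)
print("box edge", onz("top",(484,283),.2),onz("top",(472,367),.2), onz("top",(483,283),.25))
# grinder extents
for p in[(338,227),(276,280),(292,262),(358,280),(405,395),(320,300)]: print(p,onz("top",p,.25).round(3),onz("top",p,.1).round(3))
o,_=ray("top",(0,0));print(o)
E
```

```text
tube xL yL [654.6 181.1  28. ] 4.2
tube xL yS [680.1  21.8  25.5] 1.4
plate xL yS [688.6 184.7  10.4] 0.0
plate xL yL [677.1 346.6  12.6] 1.6
maghole [474.9 216.9  13.1] 1.1
bar xLyL [ 548.5 -252.3  -42.6] 60.1
cap top [ 455.5 -301.9  200.9] 0.2
(656.6, 267.0, 55.5, 171.2, 4.2) [[242, 217], [243, 237], [178, 243], [179, 225]]
plate corner [677.3 347.   14. ]
plate corner [689.1 185.5  14. ]
plate corner [634.7 180.6  14. ]
plate corner [620.9 343.2  14. ]
can [ 455.7271009  -302.18273191  200.        ]
box edge [ 0.46266438 -0.34685885  0.2       ] [ 0.29265741 -0.29944352  0.2       ] [ 0.45761815 -0.32717513  0.25      ]
(338, 227) [ 0.591 -0.043  0.25 ] [ 0.627 -0.052  0.1  ]
(276, 280) [0.488 0.09  0.25 ] [0.509 0.1   0.1  ]
(292, 262) [0.523 0.056 0.25 ] [0.549 0.061 0.1  ]
(358, 280) [ 0.479 -0.075  0.25 ] [ 0.497 -0.09   0.1  ]
(405, 395) [ 0.252 -0.149  0.25 ] [ 0.236 -0.174  0.1  ]
(320, 300) [0.443 0.004 0.25 ] [0.456 0.001 0.1  ]
[0.35527148 0.02036672 1.2394927 ]
```

```bash
cat >> h.py <<'E'
from scipy.spatial.transform import Rotation as Ro
def go(*targets):
    "print shift/turn from the present pose for targets (x,y,z,yaw), tool pointing down"
    s=sense();R0=Ro.from_euler("xyz",s["eef_rot"],degrees=True)
    print("t",round(s["clock"],2),"tcp",s["tcp_pos"].round(4),"rot",np.round(s["eef_rot"],2),"F",s["wrist_force"].round(1),"gap",round(s["finger_gap"],4),"q",s["qpos"].round(0))
    for x,y,z,w in targets:
        d=R0.inv().apply(np.array([x,y,z])-s["tcp_pos"])
        print((x,y,z,w),"->",d.round(4).tolist(),(R0.inv()*Ro.from_euler("xyz",[180,0,w],degrees=True)).as_rotvec().round(3).tolist())
E
python3 - <<'E'
from h import *
go((.192,-.62,.40,60),(.3,-.5,.4,104),(.456,-.302,.40,104))
for ps,pt in(((380,93),(484,283)),((470,103),(583,318))): print(tri(ps,pt))
E
```

```text
t 0.1 tcp [ 0.1918 -0.6203  0.2302] rot [-179.87    0.     17.18] F [0.2 0.8 0.1] gap 0.0853 q [71. 35. -1. 82.  0. 63. -2.]
(0.192, -0.62, 0.4, 60) -> [0.0003, -0.0007, -0.1698] [-0.002, -0.001, -0.747]
(0.3, -0.5, 0.4, 104) -> [0.1389, -0.0834, -0.1696] [-0.002, -0.002, -1.515]
(0.456, -0.302, 0.4, 104) -> [0.3465, -0.2265, -0.1692] [-0.002, -0.002, -1.515]
(array([ 0.45840024, -0.33950857,  0.21944938]), np.float64(0.0045480570478021055))
(array([ 0.28939279, -0.53046904,  0.14324735]), np.float64(0.19411549527929797))
```

>>> {"name": "send_rows", "arguments": {"plan": [[[0,0,-0.04],[0,0,0]],[[0,0,-0.08],[0,0,-0.12]],[[0,0,-0.12],[0,0,-0.24]],[[0,0,-0.16],[0,0,-0.36]],[[0,0,-0.17],[0,0,-0.48]],[[0,0,-0.17],[0,0,-0.6]],[[0,0,-0.17],[0,0,-0.72]],[[0,0,-0.17],[0,0,-0.75]]], "grip": 0}}

```text
clock: 0.77
tcp_pos: [0.1918, -0.6208, 0.401]
eef_rot: [-180.0, -0.0, 60.4]
wrist_force: [-1.1, 0.2, 0.2]
finger_gap: 0.0853
```

```bash
python3 -c "
from h import *
go((.3,-.5,.4,104),(.456,-.302,.40,104))"
```

```text
t 0.77 tcp [ 0.1918 -0.6208  0.401 ] rot [-1.7997e+02 -4.0000e-02  6.0410e+01] F [-1.1  0.2  0.2] gap 0.0853 q [ 76.  31. -11.  63.   6.  87.  37.]
(0.3, -0.5, 0.4, 104) -> [0.1585, 0.0345, 0.0011] [-0.0, -0.001, -0.761]
(0.456, -0.302, 0.4, 104) -> [0.4077, 0.0723, 0.0012] [-0.0, -0.001, -0.761]
```

>>> {"name": "send_rows", "arguments": {"plan": [[[0.04,0.007,0],[0,0,-0.11]],[[0.08,0.014,0],[0,0,-0.22]],[[0.12,0.021,0],[0,0,-0.33]],[[0.16,0.028,0],[0,0,-0.44]],[[0.2,0.035,0],[0,0,-0.55]],[[0.24,0.042,0],[0,0,-0.66]],[[0.28,0.05,0],[0,0,-0.76]],[[0.32,0.057,0],[0,0,-0.76]]]}}

```text
clock: 1.43
tcp_pos: [0.4013, -0.3701, 0.4009]
eef_rot: [-180.0, -0.0, 103.9]
wrist_force: [0.3, -0.5, -0.5]
finger_gap: 0.0854
```

```bash
python3 -c "
from h import *
go((.456,-.302,.33,104),(.456,-.302,.158,104))"
```

```text
t 1.43 tcp [ 0.4013 -0.3701  0.4009] rot [-1.7997e+02 -4.0000e-02  1.0387e+02] F [ 0.3 -0.5 -0.5] gap 0.0854 q [ 57.  21. -25.  81.   9.  80.  46.]
(0.456, -0.302, 0.33, 104) -> [0.053, 0.0694, 0.0709] [-0.0, -0.001, -0.002]
(0.456, -0.302, 0.158, 104) -> [0.0528, 0.0695, 0.2429] [-0.0, -0.001, -0.002]
```

>>> {"name": "send_rows", "arguments": {"plan": [[[0.02,0.026,0],[0,0,0]],[[0.04,0.052,0],[0,0,0]],[[0.053,0.0695,0.02],[0,0,0]],[[0.053,0.0695,0.06],[0,0,0]],[[0.053,0.0695,0.1],[0,0,0]],[[0.053,0.0695,0.13],[0,0,0]],[[0.053,0.0695,0.14],[0,0,0]],[[0.053,0.0695,0.14],[0,0,0]]]}}

```text
clock: 2.1
tcp_pos: [0.4538, -0.3032, 0.2585]
eef_rot: [-179.7, -0.3, 103.7]
wrist_force: [0.0, -0.5, 0.6]
finger_gap: 0.0853
```

```bash
python3 -c "
from h import *
go((.456,-.302,.158,104))
t=camera('top')[:,:,::-1];s=camera('side')[:,:,::-1]
cv2.imwrite('pics/c3.png',np.hstack([crop(t,400,200,540,340,400,400),crop(s,310,20,450,160,400,400)]))"
```

```text
t 2.1 tcp [ 0.4538 -0.3032  0.2585] rot [-179.72   -0.29  103.69] F [ 0.  -0.5  0.6] gap 0.0853 q [ 48.  26. -26.  96.  13.  61.  33.]
(0.456, -0.302, 0.158, 104) -> [0.0002, 0.0029, 0.1005] [-0.005, -0.005, -0.005]
```

View pics/c3.png

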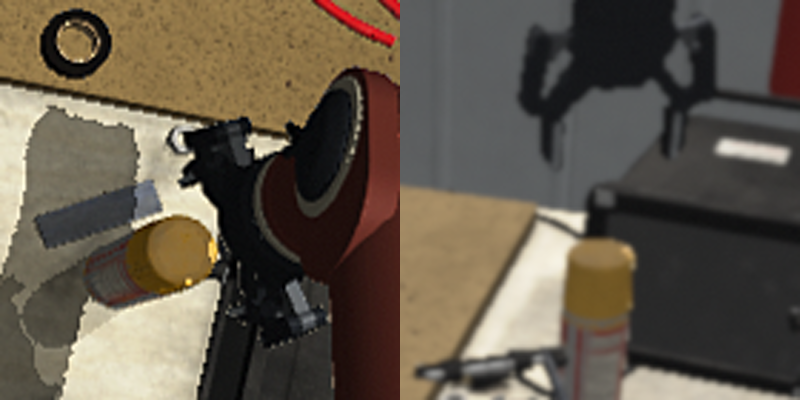

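>>> {"name": "send_rows", "arguments": {"plan": [[[0.007,0,0],[0,0,0]],[[0.007,0,0.02],[0,0,0]],[[0.007,0,0.04],[0,0,0]],[[0.007,0,0.055],[0,0,0]],[[0.007,0,0.07],[0,0,0]],[[0.007,0,0.08],[0,0,0]],[[0.007,0,0.085],[0,0,0]],[[0.007,0,0.085],[0,0,0]]]}}

```text
clock: 2.87
tcp_pos: [0.4542, -0.2969, 0.1765]
eef_rot: [180.0, 0.0, 103.7]
wrist_force: [-0.5, -1.1, -0.2]
finger_gap: 0.0857
```

```bash
python3 -c "
from h import *
go((.4543,-.2952,.165,104))
for p in((381,85),(382,89)): print(tri(p,(484,283)))
t=camera('top')[:,:,::-1];s=camera('side')[:,:,::-1]
cv2.imwrite('pics/c4.png',np.hstack([crop(t,400,200,540,340,400,400),crop(s,310,20,450,160,400,400)]))"
```

```text
t 2.87 tcp [ 0.4542 -0.2969  0.1765] rot [179.99   0.   103.7 ] F [-0.5 -1.1 -0.2] gap 0.0857 q [ 47.  31. -24. 103.  16.  49.  29.]
(0.4543, -0.2952, 0.165, 104) -> [0.0016, 0.0005, 0.0115] [0.0, 0.0, -0.005]
(array([ 0.45718982, -0.33169062,  0.2422787 ]), np.float64(0.0022312392734858163))
(array([ 0.4560455 , -0.33494005,  0.23170184]), np.float64(0.006747162883401504))
```

View pics/c4.png

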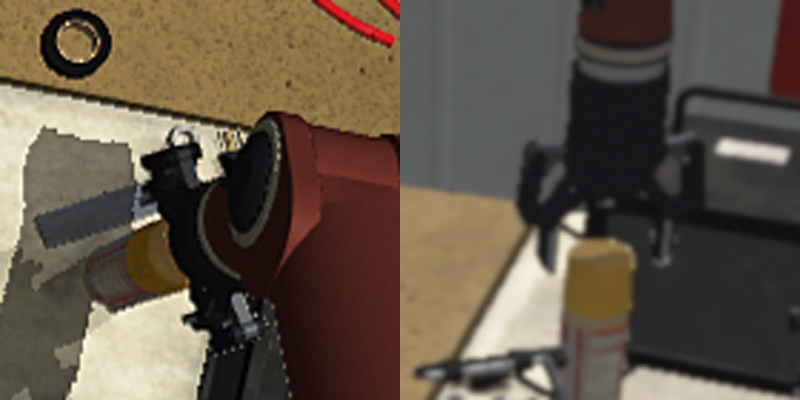

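>>> {"name": "send_rows", "arguments": {"plan": [[[0.003,0,0],[0,0,0]],[[0.003,0.001,0.004],[0,0,0]],[[0.003,0.001,0.008],[0,0,0]],[[0.003,0.001,0.011],[0,0,0]],[[0.003,0.001,0.011],[0,0,0]]]}}

```text
clock: 3.38
tcp_pos: [0.4538, -0.2937, 0.1645]
eef_rot: [-179.9, -0.1, 103.7]
wrist_force: [-0.2, 0.2, -0.4]
finger_gap: 0.0853
```

>>> {"name": "send_rows", "arguments": {"plan": [[[0,0,0],[0,0,0]],[[0,0,0],[0,0,0]],[[0,0,0],[0,0,0]],[[0,0,0],[0,0,0]],[[0,0,0],[0,0,0]],[[0,0,0],[0,0,0]],[[0,0,0],[0,0,0]],[[0,0,0],[0,0,0]]], "grip": 1, "grip_force": 40}}

```text
clock: 4.05
tcp_pos: [0.4548, -0.294, 0.1657]
eef_rot: [179.9, 0.0, 103.7]
wrist_force: [1.2, -0.6, 3.1]
finger_gap: 0.0557
```

>>> {"name": "send_rows", "arguments": {"plan": [[[0,0,-0.005],[0,0,0]],[[0,0,-0.015],[0,0,0]],[[0,0,-0.025],[0,0,0]],[[0,0,-0.035],[0,0,0]],[[0,0,-0.045],[0,0,0]],[[0,0,-0.05],[0,0,0]],[[0,0,-0.05],[0,0,0]]]}}

```text
clock: 4.63
tcp_pos: [0.4551, -0.2943, 0.2172]
eef_rot: [179.9, 0.1, 103.7]
wrist_force: [-0.3, -0.1, -2.6]
finger_gap: 0.0556
```

```bash
python3 -c "
from h import *
go((.459,-.157,.216,104))
s=camera('side')[:,:,::-1]
c2=blob(np.ascontiguousarray(s),(12,130,80),(28,255,255),(350,40,410,140));print('cap side bbox',cv2.boundingRect(c2))"
```

```text
t 4.63 tcp [ 0.4551 -0.2943  0.2172] rot [1.7986e+02 1.5000e-01 1.0369e+02] F [-0.3 -0.1 -2.6] gap 0.0556 q [ 47.  28. -25. 100.  14.  54.  30.]
(0.459, -0.157, 0.216, 104) -> [0.1325, 0.0362, 0.0009] [0.003, 0.003, -0.005]
cap side bbox (370, 88, 24, 23)
```

>>> {"name": "send_rows", "arguments": {"plan": [[[0.012,0.003,0],[0,0,0]],[[0.034,0.009,0],[0,0,0]],[[0.056,0.015,0],[0,0,0]],[[0.078,0.021,0],[0,0,0]],[[0.1,0.027,0],[0,0,0]],[[0.12,0.033,0],[0,0,0]],[[0.13,0.036,0],[0,0,0]],[[0.1325,0.036,0],[0,0,0]]]}}

```text
clock: 5.35
tcp_pos: [0.4578, -0.1531, 0.2152]
eef_rot: [-180.0, -0.1, 104.0]
wrist_force: [-0.2, -0.6, -2.8]
finger_gap: 0.0557
```

>>> {"name": "send_rows", "arguments": {"plan": [[[0,0,0.01],[0,0,0]],[[0,0,0.022],[0,0,0]],[[0,0,0.034],[0,0,0]],[[0,0,0.042],[0,0,0]],[[0,0,0.046],[0,0,0]],[[0,0,0.049],[0,0,0]],[[0,0,0.05],[0,0,0]],[[0,0,0.05],[0,0,0]]]}}

```text
clock: 6.02
tcp_pos: [0.458, -0.157, 0.1657]
eef_rot: [180.0, 0.0, 103.7]
wrist_force: [-0.2, 0.9, -2.4]
finger_gap: 0.0556
```

>>> {"name": "send_rows", "arguments": {"plan": [[[0,0,0.0005],[0,0,0]],[[0,0,0.001],[0,0,0]],[[0,0,0.0015],[0,0,0]],[[0,0,0.0015],[0,0,0]],[[0,0,0.0015],[0,0,0]]]}}

```text
clock: 6.43
tcp_pos: [0.4584, -0.1571, 0.1655]
eef_rot: [179.9, 0.1, 103.7]
wrist_force: [-3.4, -0.1, 8.2]
finger_gap: 0.0559
```

Contact. I release and rise straight up.

>>> {"name": "send_rows", "arguments": {"plan": [[[0,0,0],[0,0,0]],[[0,0,0],[0,0,0]],[[0,0,0],[0,0,0]],[[0,0,0],[0,0,0]],[[0,0,0],[0,0,0]],[[0,0,0],[0,0,0]],[[0,0,0],[0,0,0]]], "grip": 0}}

```text
clock: 7.02
tcp_pos: [0.4579, -0.1566, 0.1637]
eef_rot: [180.0, -0.0, 103.7]
wrist_force: [-1.2, 0.0, 0.6]
finger_gap: 0.0854
```

>>> {"name": "send_rows", "arguments": {"plan": [[[0,0,-0.02],[0,0,0]],[[0,0,-0.05],[0,0,0]],[[0,0,-0.09],[0,0,0]],[[0,0,-0.13],[0,0,0]],[[0,0,-0.15],[0,0,0]],[[0,0,-0.15],[0,0,0]]]}}

```text
clock: 7.52
tcp_pos: [0.4608, -0.1568, 0.319]
eef_rot: [179.4, 0.3, 103.7]
wrist_force: [0.6, 0.1, 0.0]
finger_gap: 0.0856
```

```bash
python3 -c "
from h import *
go((.512,-.293,.316,104),(.512,-.293,.10,104))
t=np.ascontiguousarray(camera('top')[:,:,::-1])
s=np.ascontiguousarray(camera('side')[:,:,::-1]);cv2.imwrite('pics/top1.png',t);cv2.imwrite('pics/side1.png',s)
c=blob(t,(80,3,60),(140,70,165),(405,255,462,290));print(plane_rect('top',c,.006))
c=blob(t,(12,150,120),(26,255,255),(370,255,435,320));print(cv2.boundingRect(c),onz('top',(cv2.boundingRect(c)[0]+cv2.boundingRect(c)[2]/2,cv2.boundingRect(c)[1]+cv2.boundingRect(c)[3]/2),.19))
cv2.imwrite('pics/c5.png',np.hstack([crop(t,350,180,510,340,400,400),crop(s,310,60,450,200,400,400)]))"
```

```text
t 7.52 tcp [ 0.4608 -0.1568  0.319 ] rot [179.44   0.35 103.69] F [0.6 0.1 0. ] gap 0.0856 q [ 38.  17. -29.  99.   9.  65.  20.]
(0.512, -0.293, 0.316, 104) -> [-0.1444, 0.0174, 0.0041] [0.01, 0.006, -0.005]
(0.512, -0.293, 0.1, 104) -> [-0.1431, 0.0153, 0.2201] [0.01, 0.006, -0.005]Traceback (most recent call last):
  File "<string>", line 6, in <module>
    c=blob(t,(80,3,60),(140,70,165),(405,255,462,290));print(plane_rect('top',c,.006))
                                                             ~~~~~~~~~~^^^^^^^^^^^^^^
  File "h.py", line 24, in plane_rect
    P=np.array([onz(n,p[0],z)[:2] for p in c.astype(float)])*1000
                                           ^^^^^^^^
AttributeError: 'NoneType' object has no attribute 'astype'
```

```bash
python3 -c "
from h import *
t=cv2.imread('pics/top1.png');s=cv2.imread('pics/side1.png')
cv2.imwrite('pics/c5.png',np.hstack([crop(t,340,180,500,340,400,400),crop(s,310,60,470,220,400,400)]))"
```

```text
(no output)
```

View pics/c5.png

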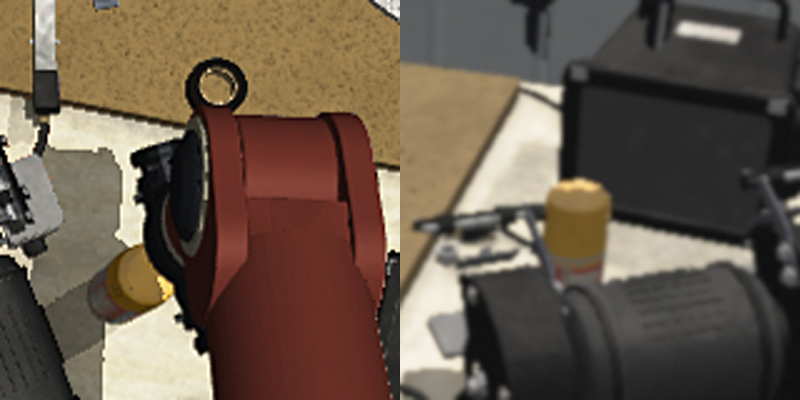

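>>> {"name": "send_rows", "arguments": {"plan": [[[-0.03,0.004,0],[0,0,0]],[[-0.07,0.008,0],[0,0,0]],[[-0.11,0.012,0],[0,0,0]],[[-0.143,0.017,0.0],[0,0,0]],[[-0.143,0.017,0.04],[0,0,0]],[[-0.143,0.017,0.08],[0,0,0]],[[-0.143,0.017,0.12],[0,0,0]],[[-0.143,0.017,0.15],[0,0,0]]]}}

```text
clock: 8.28
tcp_pos: [0.5052, -0.2905, 0.1583]
eef_rot: [-179.6, -0.3, 103.7]
wrist_force: [-0.1, 0.2, 0.2]
finger_gap: 0.0855
```

```bash
python3 -c "
from h import *
go((.512,-.292,.05,104),(.512,-.292,0.0,104))"
```

```text
t 8.28 tcp [ 0.5052 -0.2905  0.1583] rot [-179.64   -0.33  103.7 ] F [-0.1  0.2  0.2] gap 0.0855 q [ 42.  36. -23.  97.  17.  51.  26.]
(0.512, -0.292, 0.05, 104) -> [-0.0037, 0.007, 0.1082] [-0.006, -0.006, -0.005]
(0.512, -0.292, 0.0, 104) -> [-0.004, 0.0073, 0.1582] [-0.006, -0.006, -0.005]
```

>>> {"name": "send_rows", "arguments": {"plan": [[[-0.003,0.005,0.03],[0,0,-0.005]],[[-0.003,0.005,0.06],[0,0,-0.005]],[[-0.003,0.005,0.09],[0,0,-0.005]],[[-0.003,0.005,0.11],[0,0,-0.005]],[[-0.003,0.005,0.12],[0,0,-0.005]],[[-0.003,0.005,0.12],[0,0,-0.005]],[[-0.003,0.005,0.12],[0,0,-0.005]]]}}

```text
clock: 8.87
tcp_pos: [0.5134, -0.2929, 0.0431]
eef_rot: [-179.9, -0.1, 104.0]
wrist_force: [0.7, -0.2, 0.7]
finger_gap: 0.0857
```

```bash
python3 -c "
from h import *
go((.512,-.292,0.0,104))
t=np.ascontiguousarray(camera('top')[:,:,::-1]);s=np.ascontiguousarray(camera('side')[:,:,::-1])
cv2.imwrite('pics/c6.png',np.hstack([crop(t,380,210,520,350,400,400),crop(s,300,120,400,220,400,400)]))"
```

```text
t 8.87 tcp [ 0.5134 -0.2929  0.0431] rot [-1.7994e+02 -8.0000e-02  1.0400e+02] F [ 0.7 -0.2  0.7] gap 0.0857 q [ 39.  45. -19. 101.  22.  38.  22.]
(0.512, -0.292, 0.0, 104) -> [0.0011, -0.0011, 0.0431] [-0.001, -0.001, 0.0]
```

View pics/c6.png

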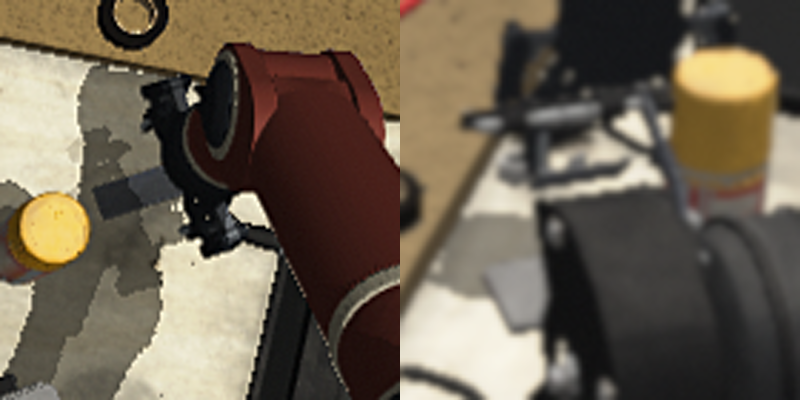

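>>> {"name": "send_rows", "arguments": {"plan": [[[0.001,-0.001,0.012],[0,0,0]],[[0.001,-0.001,0.024],[0,0,0]],[[0.001,-0.001,0.033],[0,0,0]],[[0.001,-0.001,0.039],[0,0,0]],[[0.001,-0.001,0.042],[0,0,0]],[[0.001,-0.001,0.043],[0,0,0]],[[0.001,-0.001,0.043],[0,0,0]]]}}

```text
clock: 9.55
tcp_pos: [0.5127, -0.2925, 0.0007]
eef_rot: [-180.0, -0.0, 104.0]
wrist_force: [1.1, 0.9, -0.5]
finger_gap: 0.0856
```

>>> {"name": "send_rows", "arguments": {"plan": [[[0,0,0],[0,0,0]],[[0,0,0],[0,0,0]],[[0,0,0],[0,0,0]],[[0,0,0],[0,0,0]],[[0,0,0],[0,0,0]],[[0,0,0],[0,0,0]],[[0,0,0],[0,0,0]],[[0,0,0],[0,0,0]]], "grip": 1, "grip_force": 40}}

```text
clock: 10.22
tcp_pos: [0.513, -0.2927, 0.0014]
eef_rot: [180.0, 0.0, 104.0]
wrist_force: [0.1, 0.2, 4.3]
finger_gap: 0.0283
```

>>> {"name": "send_rows", "arguments": {"plan": [[[0,0,-0.003],[0,0,0]],[[0,0,-0.008],[0,0,0]],[[0,0,-0.015],[0,0,0]],[[0,0,-0.025],[0,0,0]],[[0,0,-0.035],[0,0,0]],[[0,0,-0.04],[0,0,0]],[[0,0,-0.04],[0,0,0]]], "grip_force": 60}}

```text
clock: 10.8
tcp_pos: [0.5138, -0.2931, 0.0428]
eef_rot: [179.8, 0.1, 104.0]
wrist_force: [0.1, -0.4, -1.5]
finger_gap: 0.0271
```

```bash
python3 -c "
from h import *
go((.66,-.29,.40,94),(.66,.0,.40,94),(.656,.264,.40,94))
t=np.ascontiguousarray(camera('top')[:,:,::-1]);s=np.ascontiguousarray(camera('side')[:,:,::-1])
cv2.imwrite('pics/c7.png',np.hstack([crop(t,380,210,520,350,400,400),crop(s,300,120,400,220,400,400)]))"
```

```text
t 10.8 tcp [ 0.5138 -0.2931  0.0428] rot [1.7984e+02 1.3000e-01 1.0397e+02] F [ 0.1 -0.4 -1.5] gap 0.0271 q [ 39.  45. -19. 102.  22.  37.  22.]
(0.66, -0.29, 0.4, 94) -> [-0.0331, 0.1437, -0.3568] [0.003, 0.002, 0.174]
(0.66, 0.0, 0.4, 94) -> [0.2483, 0.2137, -0.3572] [0.003, 0.002, 0.174]
(0.656, 0.264, 0.4, 94) -> [0.5054, 0.2736, -0.3576] [0.003, 0.002, 0.174]
```

View pics/c7.png

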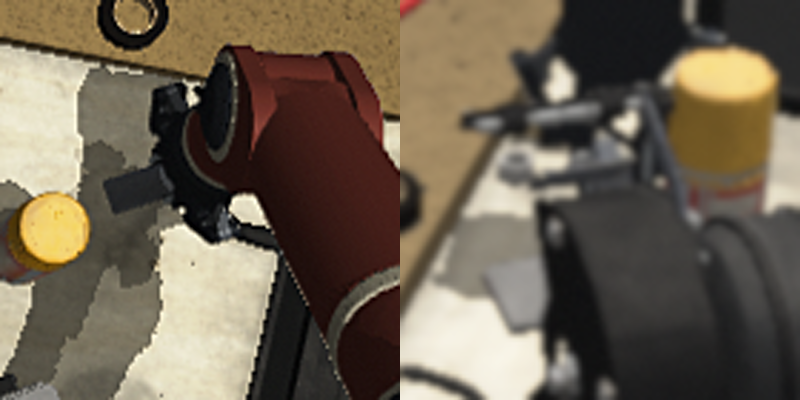

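```bash
python3 -c "
from h import *
for a,b in(((195,355),(110,190)),((229,398),(137,200)),((200,315),(110,165)),((160,370),(165,160))): print(tri(a,b))"
```

```text
(array([0.711787  , 0.43663578, 0.23459318]), np.float64(0.015093656299346786))
(array([0.70356177, 0.4182524 , 0.12187179]), np.float64(0.020834599201598414))
(array([0.72339918, 0.41340957, 0.2895174 ]), np.float64(0.02750826635432469))
(array([0.81578607, 0.36020469, 0.09594632]), np.float64(0.010555418712758124))
```

>>> {"name": "send_rows", "arguments": {"plan": [[[0,0,-0.04],[0,0,0]],[[0,0.01,-0.08],[0,0,0.02]],[[0,0.03,-0.115],[0,0,0.04]],[[-0.005,0.05,-0.15],[0,0,0.06]],[[-0.01,0.07,-0.185],[0,0,0.08]],[[-0.015,0.09,-0.22],[0,0,0.1]],[[-0.02,0.11,-0.25],[0,0,0.12]],[[-0.025,0.12,-0.28],[0,0,0.14]]]}}

```text
clock: 11.57
tcp_pos: [0.6368, -0.286, 0.3218]
eef_rot: [179.9, -0.1, 96.1]
wrist_force: [0.5, 0.0, -2.4]
finger_gap: 0.027
```

>>> {"name": "send_rows", "arguments": {"plan": [[[0.0,0.005,-0.02],[0,0,0.01]],[[0.02,0.01,-0.04],[0,0,0.02]],[[0.05,0.015,-0.06],[0,0,0.03]],[[0.08,0.02,-0.075],[0,0,0.03]],[[0.11,0.02,-0.08],[0,0,0.03]],[[0.14,0.02,-0.08],[0,0,0.03]],[[0.17,0.02,-0.08],[0,0,0.03]],[[0.2,0.02,-0.08],[0,0,0.03]]]}}

```text
clock: 12.23
tcp_pos: [0.6335, -0.0854, 0.4]
eef_rot: [-179.9, -0.0, 94.3]
wrist_force: [0.8, 0.1, -0.8]
finger_gap: 0.0277
```

```bash
python3 -c "
from h import *
go((.66,.1,.40,94.2),(.656,.264,.40,94.2))"
```

```text
t 12.23 tcp [ 0.6335 -0.0854  0.4   ] rot [-1.799e+02 -1.000e-02  9.425e+01] F [ 0.8  0.1 -0.8] gap 0.0277 q [ 17.  30. -22.  65.  11.  87.   1.]
(0.66, 0.1, 0.4, 94.2) -> [0.1829, 0.0401, -0.0] [-0.002, -0.0, 0.001]
(0.656, 0.264, 0.4, 94.2) -> [0.3468, 0.0483, -0.0] [-0.002, -0.0, 0.001]
```

>>> {"name": "send_rows", "arguments": {"plan": [[[0.035,0.006,0],[0,0,0]],[[0.075,0.012,0],[0,0,0]],[[0.115,0.018,0],[0,0,0]],[[0.155,0.024,0],[0,0,0]],[[0.195,0.03,0],[0,0,0]],[[0.235,0.036,0],[0,0,0]],[[0.275,0.042,0],[0,0,0]],[[0.31,0.047,0],[0,0,0]]]}}

```text
clock: 12.9
tcp_pos: [0.6573, 0.2289, 0.3996]
eef_rot: [-179.9, -0.0, 94.4]
wrist_force: [0.1, 0.8, -0.5]
finger_gap: 0.0277
```

>>> {"name": "send_rows", "arguments": {"plan": [[[0.036,0.002,0],[0,0,0]],[[0.036,0.002,0.04],[0,0,0]],[[0.036,0.002,0.08],[0,0,0]],[[0.036,0.002,0.12],[0,0,0]],[[0.036,0.002,0.16],[0,0,0]],[[0.036,0.002,0.2],[0,0,0]],[[0.036,0.002,0.23],[0,0,0]],[[0.036,0.002,0.24],[0,0,0]]]}}

```text
clock: 13.57
tcp_pos: [0.6536, 0.2594, 0.1533]
eef_rot: [-179.3, 0.3, 94.3]
wrist_force: [-0.1, -0.4, -1.7]
finger_gap: 0.0275
```

```bash
python3 -c "
from h import *
go((.656,.264,.06,94.2))
t=np.ascontiguousarray(camera('top')[:,:,::-1]);s=np.ascontiguousarray(camera('side')[:,:,::-1])
cv2.imwrite('pics/top2.png',t);cv2.imwrite('pics/side2.png',s)
cv2.imwrite('pics/c8.png',np.hstack([crop(t,150,150,310,310,400,400),crop(s,200,220,380,400,400,400)]))"
```

```text
t 13.57 tcp [0.6536 0.2594 0.1533] rot [-179.28    0.31   94.28] F [-0.1 -0.4 -1.7] gap 0.0275 q [-13.  46. -21.  75.  17.  63. -32.]
(0.656, 0.264, 0.06, 94.2) -> [0.0049, 0.0039, 0.0932] [-0.013, 0.005, 0.001]
```

View pics/c8.png

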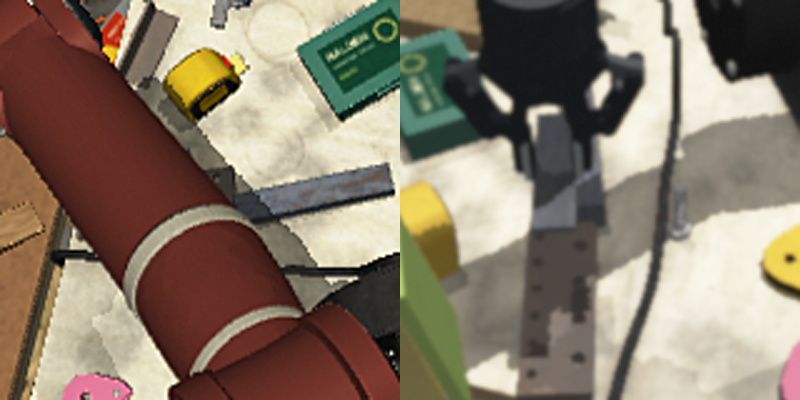

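>>> {"name": "send_rows", "arguments": {"plan": [[[0.002,0.001,0.03],[0,0,0]],[[0.002,0.001,0.06],[0,0,0]],[[0.002,0.001,0.085],[0,0,0]],[[0.002,0.001,0.1],[0,0,0]],[[0.002,0.001,0.105],[0,0,0]],[[0.002,0.001,0.105],[0,0,0]],[[0.002,0.001,0.105],[0,0,0]]]}}

```text
clock: 14.25
tcp_pos: [0.6601, 0.265, 0.0585]
eef_rot: [179.7, -0.1, 94.2]
wrist_force: [0.2, -0.2, -0.9]
finger_gap: 0.0272
```

```bash
python3 -c "
from h import *
go((.656,.264,.0175,94.2))
s=cv2.imread('pics/side2.png')
c=blob(s,(90,3,60),(150,70,175),(255,265,290,330));print(cv2.boundingRect(c),cv2.approxPolyDP(cv2.convexHull(c),2.5,True)[:,0].tolist())
for d in(-.055,.055): print(pix('side',(.6536,.2594+d,.158)))"
```

```text
t 14.25 tcp [0.6601 0.265  0.0585] rot [ 1.7974e+02 -1.2000e-01  9.4230e+01] F [ 0.2 -0.2 -0.9] gap 0.0272 q [-14.  52. -20.  79.  20.  52. -34.]
(0.656, 0.264, 0.0175, 94.2) -> [-0.0008, -0.0044, 0.041] [0.004, -0.002, 0.0]
(259, 271, 31, 54) [[273, 271], [289, 290], [289, 312], [277, 323], [261, 324], [263, 273]]
[272.79229805 270.49854774]
[264.92772975 322.02686848]
```

>>> {"name": "send_rows", "arguments": {"plan": [[[-0.001,-0.004,0.01],[0,0,0]],[[-0.001,-0.004,0.02],[0,0,0]],[[-0.001,-0.004,0.028],[0,0,0]],[[-0.001,-0.004,0.034],[0,0,0]],[[-0.001,-0.004,0.038],[0,0,0]],[[-0.001,-0.004,0.04],[0,0,0]],[[-0.001,-0.004,0.04],[0,0,0]],[[-0.001,-0.004,0.04],[0,0,0]]]}}

```text
clock: 14.92
tcp_pos: [0.6548, 0.2629, 0.0161]
eef_rot: [180.0, -0.0, 94.2]
wrist_force: [0.6, 0.3, -0.6]
finger_gap: 0.0275
```

>>> {"name": "send_rows", "arguments": {"plan": [[[0,0,0.001],[0,0,0]],[[0,0,0.002],[0,0,0]],[[0,0,0.002],[0,0,0]],[[0,0,0.002],[0,0,0]]]}}

```text
clock: 15.25
tcp_pos: [0.6549, 0.2629, 0.0156]
eef_rot: [179.9, -0.0, 94.2]
wrist_force: [-1.5, -0.2, 5.6]
finger_gap: 0.0275
```

Contact; release and rise, clearing so the top camera can see.

>>> {"name": "send_rows", "arguments": {"plan": [[[0,0,0],[0,0,0]],[[0,0,0],[0,0,0]],[[0,0,-0.001],[0,0,0]],[[0,0,-0.001],[0,0,0]],[[0,0,-0.001],[0,0,0]],[[0,0,-0.001],[0,0,0]]], "grip": 0}}

```text
clock: 15.75
tcp_pos: [0.6544, 0.2626, 0.0147]
eef_rot: [-180.0, -0.0, 94.2]
wrist_force: [-1.4, -0.3, -0.3]
finger_gap: 0.0854
```

>>> {"name": "send_rows", "arguments": {"plan": [[[0,0,-0.02],[0,0,0]],[[0,0,-0.05],[0,0,0]],[[0,0,-0.09],[0,0,0]],[[0,0,-0.13],[0,0,0]],[[0,0,-0.165],[0,0,0]],[[-0.035,0,-0.185],[0,0,0]],[[-0.07,0,-0.185],[0,0,0]],[[-0.1,0,-0.185],[0,0,0]]]}}

```text
clock: 16.42
tcp_pos: [0.6631, 0.1615, 0.2024]
eef_rot: [179.7, 0.0, 94.3]
wrist_force: [-0.3, -1.5, -0.5]
finger_gap: 0.0852
```

```bash
python3 -c "
from h import *
go((.653,.102,.2,98.8),(.653,.102,.05,98.8))
t=np.ascontiguousarray(camera('top')[:,:,::-1]);s=np.ascontiguousarray(camera('side')[:,:,::-1])
cv2.imwrite('pics/top3.png',t);cv2.imwrite('pics/side3.png',s)
c=blob(s,(90,3,60),(150,70,175),(250,310,295,400));print(cv2.boundingRect(c),cv2.approxPolyDP(cv2.convexHull(c),2.5,True)[:,0].tolist(),plane_rect('side',c,.02))
c=blob(t,(80,3,60),(140,70,165),(182,215,240,245));print(plane_rect('top',c,.02) if c is not None else 0)
cv2.imwrite('pics/c9.png',np.hstack([crop(t,150,150,310,310,400,400),crop(s,230,240,390,400,400,400)]))"
```

```text
t 16.42 tcp [0.6631 0.1615 0.2024] rot [1.7971e+02 2.0000e-02 9.4250e+01] F [-0.3 -1.5 -0.5] gap 0.0852 q [ -4.  41. -23.  77.  16.  64. -24.]
(0.653, 0.102, 0.2, 98.8) -> [-0.0586, -0.0144, 0.0024] [0.005, 0.001, -0.079]
(0.653, 0.102, 0.05, 98.8) -> [-0.0585, -0.0152, 0.1524] [0.005, 0.001, -0.079]
(265, 327, 18, 53) [[269, 327], [282, 328], [281, 379], [265, 379], [266, 333]] (653.7, 263.7, 29.4, 111.7, 5.3)
(652.0, 267.3, 29.7, 97.6, 5.1)
```

View pics/c9.png

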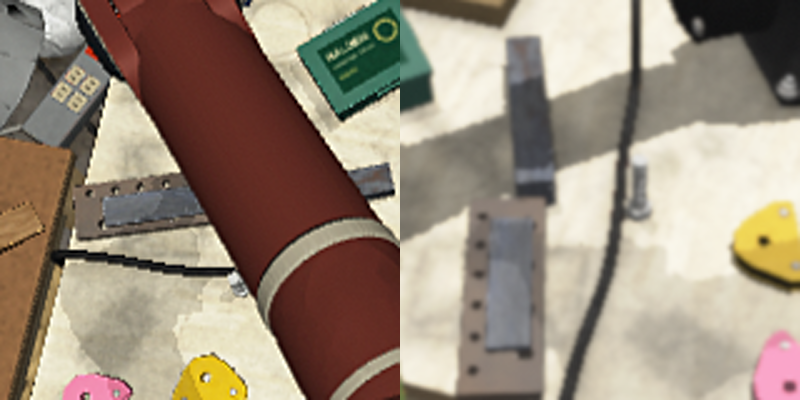

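>>> {"name": "send_rows", "arguments": {"plan": [[[-0.02,-0.005,0],[0,0,-0.02]],[[-0.04,-0.01,0],[0,0,-0.05]],[[-0.0585,-0.015,0],[0,0,-0.079]],[[-0.0585,-0.015,0.03],[0,0,-0.079]],[[-0.0585,-0.015,0.065],[0,0,-0.079]],[[-0.0585,-0.015,0.1],[0,0,-0.079]],[[-0.0585,-0.015,0.12],[0,0,-0.079]],[[-0.0585,-0.015,0.125],[0,0,-0.079]]]}}

```text
clock: 17.18
tcp_pos: [0.6478, 0.1028, 0.07]
eef_rot: [-179.5, 0.0, 98.8]
wrist_force: [-1.0, -0.1, -0.5]
finger_gap: 0.0857
```

>>> {"name": "send_rows", "arguments": {"plan": [[[0,0,0.003],[0,0,0]],[[0,0,0.003],[0,0,0]],[[0,0,0.003],[0,0,0]]]}}

```text
clock: 17.43
tcp_pos: [0.6525, 0.1042, 0.0737]
eef_rot: [179.8, -0.0, 98.8]
wrist_force: [0.1, 0.4, -0.5]
finger_gap: 0.0851
```

```bash
python3 -c "
from h import *
go((.653,.102,.006,98.8))
t=cv2.imread('pics/top3.png')
print('mag',plane_rect('top',blob(t,(20,130,100),(32,255,255),(218,285,252,320)),.015))"
```

```text
t 17.43 tcp [0.6525 0.1042 0.0737] rot [ 1.7979e+02 -4.0000e-02  9.8780e+01] F [ 0.1  0.4 -0.5] gap 0.0851 q [  1.  47. -21.  88.  21.  48. -19.]
(0.653, 0.102, 0.006, 98.8) -> [-0.0023, -0.0001, 0.0677] [0.004, -0.001, -0.0]
mag (471.9, 217.2, 49.6, 75.7, 7.9)
```

>>> {"name": "send_rows", "arguments": {"plan": [[[-0.002,0,0.015],[0,0,0]],[[-0.002,0,0.03],[0,0,0]],[[-0.002,0,0.045],[0,0,0]],[[-0.002,0,0.057],[0,0,0]],[[-0.002,0,0.064],[0,0,0]],[[-0.002,0,0.067],[0,0,0]],[[-0.002,0,0.067],[0,0,0]],[[-0.002,0,0.067],[0,0,0]]]}}

```text
clock: 18.1
tcp_pos: [0.6521, 0.1018, 0.0057]
eef_rot: [179.9, -0.0, 98.8]
wrist_force: [0.7, -0.5, 0.1]
finger_gap: 0.0853
```

>>> {"name": "send_rows", "arguments": {"plan": [[[0,0,0],[0,0,0]],[[0,0,0],[0,0,0]],[[0,0,0],[0,0,0]],[[0,0,0],[0,0,0]],[[0,0,0],[0,0,0]],[[0,0,0],[0,0,0]],[[0,0,0],[0,0,0]],[[0,0,0],[0,0,0]]], "grip": 1, "grip_force": 60}}

```text
clock: 18.77
tcp_pos: [0.6529, 0.1018, 0.0059]
eef_rot: [179.8, -0.0, 98.8]
wrist_force: [2.2, 0.2, 5.3]
finger_gap: 0.0292
```

>>> {"name": "send_rows", "arguments": {"plan": [[[0,0,-0.003],[0,0,0]],[[0,0,-0.01],[0,0,0]],[[0,0,-0.025],[0,0,0]],[[0,0,-0.045],[0,0,0]],[[0,0,-0.065],[0,0,0]],[[0,0,-0.08],[0,0,0]],[[0,0,-0.08],[0,0,0]],[[0,0,-0.08],[0,0,0]]]}}

```text
clock: 19.43
tcp_pos: [0.6508, 0.1013, 0.0847]
eef_rot: [-179.9, 0.0, 98.8]
wrist_force: [-0.9, 0.1, -3.8]
finger_gap: 0.029
```

```bash
python3 -c "
from h import *
go((.655,.264,.086,94.5))
s=np.ascontiguousarray(camera('side')[:,:,::-1]);cv2.imwrite('pics/side4.png',s)
p=sense()['tcp_pos']
for d in(-.08,.08): print(pix('side',(p[0]-d*.154,p[1]+d*.988,p[2]-.006+.03)))
c=blob(s,(90,3,50),(150,70,175),(245,220,300,310));print(cv2.boundingRect(c),cv2.approxPolyDP(cv2.convexHull(c),2.5,True)[:,0].tolist())"
```

```text
t 19.43 tcp [0.6508 0.1013 0.0847] rot [-1.7994e+02  1.0000e-02  9.8770e+01] F [-0.9  0.1 -3.8] gap 0.029 q [  1.  46. -22.  88.  21.  50. -19.]
(0.655, 0.264, 0.086, 94.5) -> [0.1602, 0.029, -0.0014] [-0.001, 0.0, 0.075]
[279.58456159 224.54645159]
[284.97631758 281.95609571]
(271, 234, 24, 59) [[277, 235], [287, 235], [294, 250], [292, 292], [280, 292], [271, 259]]
```

>>> {"name": "send_rows", "arguments": {"plan": [[[0.01,0.002,0],[0,0,0.01]],[[0.035,0.006,0],[0,0,0.02]],[[0.06,0.011,0],[0,0,0.03]],[[0.085,0.015,0],[0,0,0.04]],[[0.11,0.02,0],[0,0,0.05]],[[0.135,0.025,0],[0,0,0.06]],[[0.155,0.028,0],[0,0,0.07]],[[0.16,0.029,0],[0,0,0.075]]]}}

```text
clock: 20.15
tcp_pos: [0.6525, 0.2717, 0.0831]
eef_rot: [-179.8, -0.3, 94.9]
wrist_force: [-1.3, 1.3, -2.2]
finger_gap: 0.0286
```

>>> {"name": "send_rows", "arguments": {"plan": [[[0,0,0.005],[0,0,0]],[[0,0,0.015],[0,0,0]],[[0,0,0.025],[0,0,0]],[[0,0,0.035],[0,0,0]],[[0,0,0.04],[0,0,0]],[[0,0,0.04],[0,0,0]],[[0,0,0.04],[0,0,0]]]}}

```text
clock: 20.73
tcp_pos: [0.6556, 0.2632, 0.0441]
eef_rot: [-179.9, 0.0, 94.4]
wrist_force: [0.2, -0.1, -3.4]
finger_gap: 0.0286
```

```bash
python3 -c "
from h import *
go((.655,.264,.029,94.5))"
```

```text
t 20.73 tcp [0.6556 0.2632 0.0441] rot [-1.7993e+02  3.0000e-02  9.4420e+01] F [ 0.2 -0.1 -3.4] gap 0.0286 q [-14.  53. -19.  80.  19.  50. -34.]
(0.655, 0.264, 0.029, 94.5) -> [0.0009, -0.0006, 0.0151] [-0.001, 0.0, -0.001]
```

>>> {"name": "send_rows", "arguments": {"plan": [[[0.001,-0.001,0.004],[0,0,0]],[[0.001,-0.001,0.008],[0,0,0]],[[0.001,-0.001,0.012],[0,0,0]],[[0.001,-0.001,0.015],[0,0,0]],[[0.001,-0.001,0.017],[0,0,0]],[[0.001,-0.001,0.017],[0,0,0]],[[0.001,-0.001,0.017],[0,0,0]]]}}

```text
clock: 21.32
tcp_pos: [0.6546, 0.2649, 0.0277]
eef_rot: [-180.0, 0.0, 94.5]
wrist_force: [0.3, 0.0, -2.5]
finger_gap: 0.0289
```

>>> {"name": "send_rows", "arguments": {"plan": [[[0,0,0.001],[0,0,0]],[[0,0,0.0015],[0,0,0]],[[0,0,0.0015],[0,0,0]],[[0,0,0.0015],[0,0,0]]]}}

```text
clock: 21.65
tcp_pos: [0.6547, 0.265, 0.0264]
eef_rot: [180.0, -0.0, 94.5]
wrist_force: [0.2, 0.6, -2.6]
finger_gap: 0.0287
```

>>> {"name": "send_rows", "arguments": {"plan": [[[0,0,0.001],[0,0,0]],[[0,0,0.0015],[0,0,0]],[[0,0,0.0015],[0,0,0]],[[0,0,0.0015],[0,0,0]]]}}

```text
clock: 21.98
tcp_pos: [0.6549, 0.2651, 0.026]
eef_rot: [180.0, -0.0, 94.5]
wrist_force: [-3.3, -1.3, 5.5]
finger_gap: 0.029
```

>>> {"name": "send_rows", "arguments": {"plan": [[[0,0,-0.0005],[0,0,0]],[[0,0,-0.001],[0,0,0]],[[0,0,-0.001],[0,0,0]],[[0,0,-0.001],[0,0,0]],[[0,0,-0.001],[0,0,0]],[[0,0,-0.001],[0,0,0]]], "grip": 0}}

```text
clock: 22.48
tcp_pos: [0.6547, 0.265, 0.0257]
eef_rot: [-180.0, -0.0, 94.5]
wrist_force: [-0.6, 0.6, -0.1]
finger_gap: 0.0854
```

>>> {"name": "send_rows", "arguments": {"plan": [[[0,0,-0.02],[0,0,0]],[[0,0,-0.05],[0,0,0]],[[0,0,-0.09],[0,0,0]],[[0,0,-0.13],[0,0,0]],[[0,0,-0.165],[0,0,0]],[[-0.035,0,-0.185],[0,0,0]],[[-0.07,0,-0.185],[0,0,0]],[[-0.1,0,-0.185],[0,0,0]]]}}

```text
clock: 23.15
tcp_pos: [0.6637, 0.1638, 0.2135]
eef_rot: [179.7, 0.0, 94.5]
wrist_force: [0.6, -0.8, -0.0]
finger_gap: 0.0856
```

```bash
python3 -c "
from h import *
go((.472,.216,.21,97.9),(.472,.216,.05,97.9))
t=np.ascontiguousarray(camera('top')[:,:,::-1]);s=np.ascontiguousarray(camera('side')[:,:,::-1])
cv2.imwrite('pics/top5.png',t);cv2.imwrite('pics/side5.png',s)
c=blob(s,(90,3,60),(150,70,175),(235,290,295,405));print(cv2.boundingRect(c),cv2.approxPolyDP(cv2.convexHull(c),2.5,True)[:,0].tolist())
for X in((670.5-15,185,.05),): pass
y=np.radians(4.3)
for dx,dy in((-15,-80),(15,-80),(15,80),(-15,80)): print(pix('side',(.655+(dx*np.cos(y)-dy*np.sin(y))/1e3,.264+(dx*np.sin(y)+dy*np.cos(y))/1e3,.05)).round(1))
print('mag',plane_rect('top',blob(t,(20,130,100),(32,255,255),(218,285,252,320)),.015),'side',plane_rect('side',blob(s,(20,100,100),(32,255,255),(355,315,400,358)),.015))
cv2.imwrite('pics/c10.png',np.hstack([crop(t,150,170,310,330,400,400),crop(s,230,260,390,420,400,400)]))"
```

```text
t 23.15 tcp [0.6637 0.1638 0.2135] rot [1.797e+02 2.000e-02 9.448e+01] F [ 0.6 -0.8 -0. ] gap 0.0856 q [ -4.  41. -22.  76.  16.  66. -23.]
(0.472, 0.216, 0.21, 97.9) -> [0.067, -0.1871, 0.0025] [0.005, 0.0, -0.06]
(0.472, 0.216, 0.05, 97.9) -> [0.067, -0.1879, 0.1625] [0.005, 0.0, -0.06]
(262, 307, 21, 79) [[280, 307], [281, 382], [265, 385], [262, 376], [266, 308]]
[281.5 305.5]
[264.9 305.9]
[260.6 381.7]
[279.6 381.2]
mag (471.9, 217.2, 49.6, 75.7, 7.9) side (473.7, 222.1, 49.6, 77.8, 7.6)
```

View pics/c10.png

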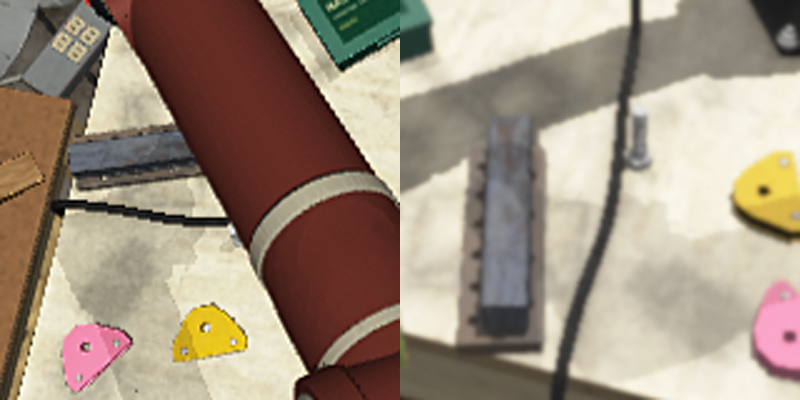

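>>> {"name": "send_rows", "arguments": {"plan": [[[0.012,-0.035,0],[0,0,-0.01]],[[0.025,-0.07,0],[0,0,-0.02]],[[0.038,-0.105,0],[0,0,-0.03]],[[0.05,-0.14,0],[0,0,-0.04]],[[0.062,-0.17,0],[0,0,-0.055]],[[0.067,-0.187,0],[0,0,-0.06]],[[0.067,-0.187,0],[0,0,-0.06]]]}}

```text
clock: 23.83
tcp_pos: [0.4658, 0.2199, 0.2113]
eef_rot: [-179.8, -0.0, 98.3]
wrist_force: [-0.8, -0.6, 0.2]
finger_gap: 0.0857
```

```bash
python3 -c "
from h import *
go((.472,.216,.06,97.9))
print('bolt',tri((325,307),(244.5,261)),onz('top',(247,266),0),onz('side',(325,325),0))
t=cv2.imread('pics/top0.png')
P=np.array([onz('top',p[0],.015)[:2]*1000 for p in blob(t,(20,130,100),(32,255,255),(215,285,252,320)).astype(float)])
y=np.radians(7.9);Q=(P-[472,216])@np.array([[np.cos(y),-np.sin(y)],[np.sin(y),np.cos(y)]])
print(Q.min(0),Q.max(0),Q[Q[:,0]>17][:,1].min(),Q[Q[:,0]>17][:,1].max())
s=np.ascontiguousarray(camera('side')[:,:,::-1]);t=np.ascontiguousarray(camera('top')[:,:,::-1]);cv2.imwrite('pics/top6.png',t);cv2.imwrite('pics/side6.png',s)"
```

```text
t 23.83 tcp [0.4658 0.2199 0.2113] rot [-1.7984e+02 -4.0000e-02  9.8330e+01] F [-0.8 -0.6  0.2] gap 0.0857 q [-10.  26. -25. 105.  14.  52. -34.]
(0.472, 0.216, 0.06, 97.9) -> [-0.0049, 0.006, 0.1513] [-0.003, -0.001, 0.007]
bolt (array([0.56733974, 0.17942902, 0.04566147]), np.float64(0.00020049175542085135)) [0.56208677 0.17954661 0.        ] [0.56683703 0.18306557 0.        ]
[-24.75796305 -36.6662779 ] [24.83637183 36.58728389] -14.430647213607493 15.93421110209512
```

>>> {"name": "send_rows", "arguments": {"plan": [[[-0.001,0.001,0.03],[0,0,0]],[[-0.001,0.001,0.065],[0,0,0]],[[-0.001,0.001,0.1],[0,0,0]],[[-0.001,0.001,0.13],[0,0,0]],[[-0.001,0.001,0.15],[0,0,0]],[[-0.001,0.001,0.155],[0,0,0]],[[-0.001,0.001,0.155],[0,0,0]],[[-0.001,0.001,0.155],[0,0,0]]]}}

```text
clock: 24.6
tcp_pos: [0.4734, 0.2169, 0.0563]
eef_rot: [179.9, -0.0, 97.8]
wrist_force: [0.4, 0.2, 0.1]
finger_gap: 0.0853
```

```bash
python3 -c "
from h import *
go((.472,.216,.001,97.9))
"
```

```text
t 24.6 tcp [0.4734 0.2169 0.0563] rot [ 1.799e+02 -3.000e-02  9.785e+01] F [0.4 0.2 0.1] gap 0.0853 q [-15.  39. -18. 113.  22.  31. -41.]
(0.472, 0.216, 0.001, 97.9) -> [-0.0007, -0.0016, 0.0553] [0.002, -0.001, -0.001]
```

>>> {"name": "send_rows", "arguments": {"plan": [[[-0.001,-0.001,0.015],[0,0,0]],[[-0.001,-0.001,0.03],[0,0,0]],[[-0.001,-0.001,0.042],[0,0,0]],[[-0.001,-0.001,0.05],[0,0,0]],[[-0.001,-0.001,0.053],[0,0,0]],[[-0.001,-0.001,0.055],[0,0,0]],[[-0.001,-0.001,0.055],[0,0,0]]]}}

```text
clock: 25.18
tcp_pos: [0.4717, 0.2158, 0.0014]
eef_rot: [179.9, -0.0, 97.9]
wrist_force: [0.1, -0.8, -0.4]
finger_gap: 0.0852
```

>>> {"name": "send_rows", "arguments": {"plan": [[[0,0,0],[0,0,0]],[[0,0,0],[0,0,0]],[[0,0,0],[0,0,0]],[[0,0,0],[0,0,0]],[[0,0,0],[0,0,0]],[[0,0,0],[0,0,0]],[[0,0,0],[0,0,0]],[[0,0,0],[0,0,0]]], "grip": 1, "grip_force": 60}}

```text
clock: 25.85
tcp_pos: [0.472, 0.2159, 0.0021]
eef_rot: [179.9, -0.0, 97.9]
wrist_force: [-0.4, -0.2, 6.9]
finger_gap: 0.0459
```

>>> {"name": "send_rows", "arguments": {"plan": [[[0,0,-0.003],[0,0,0]],[[0,0,-0.01],[0,0,0]],[[0,0,-0.03],[0,0,0]],[[0,0,-0.06],[0,0,0]],[[0,0,-0.09],[0,0,0]],[[0,0,-0.12],[0,0,0]],[[0,0,-0.12],[0,0,0]],[[0,0,-0.12],[0,0,0]]]}}

```text
clock: 26.52
tcp_pos: [0.4717, 0.2157, 0.1224]
eef_rot: [179.8, -0.1, 97.9]
wrist_force: [-0.2, -0.2, -1.9]
finger_gap: 0.046
```

```bash
python3 -c "
from h import *
go((.6545,.264,.12,94.3))
"
```

```text
t 26.52 tcp [0.4717 0.2157 0.1224] rot [ 1.7981e+02 -6.0000e-02  9.7890e+01] F [-0.2 -0.2 -1.9] gap 0.046 q [-12.  33. -22. 110.  19.  40. -38.]
(0.6545, 0.264, 0.12, 94.3) -> [0.0227, 0.1877, 0.0031] [0.003, -0.001, 0.063]
```

>>> {"name": "send_rows", "arguments": {"plan": [[[0.001,0.012,0],[0,0,0]],[[0.005,0.04,0],[0,0,0.01]],[[0.009,0.07,0],[0,0,0.02]],[[0.013,0.1,0],[0,0,0.035]],[[0.016,0.13,0],[0,0,0.045]],[[0.02,0.16,0],[0,0,0.055]],[[0.022,0.18,0],[0,0,0.063]],[[0.0225,0.1875,0],[0,0,0.063]]]}}

```text
clock: 27.18
tcp_pos: [0.6553, 0.263, 0.1174]
eef_rot: [-179.9, 0.1, 94.2]
wrist_force: [-0.5, -0.7, -2.3]
finger_gap: 0.0458
```

>>> {"name": "send_rows", "arguments": {"plan": [[[0,0,0.01],[0,0,0]],[[0,0,0.02],[0,0,0]],[[0,0,0.03],[0,0,0]],[[0,0,0.04],[0,0,0]],[[0,0,0.045],[0,0,0]],[[0,0,0.045],[0,0,0]],[[0,0,0.045],[0,0,0]]]}}

```text
clock: 27.77
tcp_pos: [0.6533, 0.2635, 0.0755]
eef_rot: [-180.0, 0.0, 94.3]
wrist_force: [-0.0, 0.3, -1.6]
finger_gap: 0.0458
```

```bash
python3 -c "
from h import *
go((.6545,.264,.0545,94.3))
"
```

```text
t 27.77 tcp [0.6533 0.2635 0.0755] rot [-1.7995e+02  1.0000e-02  9.4310e+01] F [-0.   0.3 -1.6] gap 0.0458 q [-14.  50. -20.  80.  19.  53. -34.]
(0.6545, 0.264, 0.0545, 94.3) -> [0.0004, 0.0013, 0.021] [-0.001, 0.0, 0.0]
```

>>> {"name": "send_rows", "arguments": {"plan": [[[0,0.001,0.006],[0,0,0]],[[0,0.001,0.012],[0,0,0]],[[0,0.001,0.017],[0,0,0]],[[0,0.001,0.02],[0,0,0]],[[0,0.001,0.022],[0,0,0]],[[0,0.001,0.022],[0,0,0]],[[0,0.001,0.022],[0,0,0]]]}}

```text
clock: 28.35
tcp_pos: [0.6547, 0.2637, 0.0538]
eef_rot: [-180.0, -0.0, 94.3]
wrist_force: [0.5, 1.2, -1.6]
finger_gap: 0.0458
```

>>> {"name": "send_rows", "arguments": {"plan": [[[0,0,0.001],[0,0,0]],[[0,0,0.0015],[0,0,0]],[[0,0,0.0015],[0,0,0]],[[0,0,0.0015],[0,0,0]]]}}

```text
clock: 28.68
tcp_pos: [0.6548, 0.2637, 0.0525]
eef_rot: [180.0, -0.0, 94.3]
wrist_force: [-0.1, -0.3, -2.1]
finger_gap: 0.0462
```

>>> {"name": "send_rows", "arguments": {"plan": [[[0,0,0.001],[0,0,0]],[[0,0,0.001],[0,0,0]],[[0,0,0.001],[0,0,0]],[[0,0,0.001],[0,0,0]]]}}

```text
clock: 29.02
tcp_pos: [0.6549, 0.2637, 0.0523]
eef_rot: [180.0, -0.0, 94.3]
wrist_force: [-1.5, -1.6, 3.6]
finger_gap: 0.0458
```

>>> {"name": "send_rows", "arguments": {"plan": [[[0,0,0],[0,0,0]],[[0,0,0],[0,0,0]],[[0,0,0],[0,0,0]],[[0,0,0],[0,0,0]],[[0,0,0],[0,0,0]],[[0,0,0],[0,0,0]]], "grip": 0}}

```text
clock: 29.52
tcp_pos: [0.6547, 0.2637, 0.0512]
eef_rot: [-180.0, -0.0, 94.3]
wrist_force: [1.3, 0.3, -0.8]
finger_gap: 0.0853
```

>>> {"name": "send_rows", "arguments": {"plan": [[[0,0,-0.01],[0,0,0]],[[0,0,-0.04],[0,0,0]],[[0,0,-0.08],[0,0,0]],[[0,0,-0.12],[0,0,0]],[[0,0,-0.16],[0,0,0]],[[0,0,-0.2],[0,0,0]],[[0,0,-0.24],[0,0,0]],[[0,0,-0.28],[0,0,0]]]}}

```text
clock: 30.18
tcp_pos: [0.6542, 0.2635, 0.3348]
eef_rot: [179.9, -0.0, 94.3]
wrist_force: [0.8, 0.5, 0.2]
finger_gap: 0.0853
```

>>> {"name": "send_rows", "arguments": {"plan": [[[-0.03,0,-0.05],[0,0,0]],[[-0.07,0,-0.08],[0,0,0]],[[-0.11,0,-0.08],[0,0,0]],[[-0.15,0,-0.08],[0,0,0]],[[-0.19,0,-0.08],[0,0,0]],[[-0.23,0,-0.08],[0,0,0]],[[-0.27,0,-0.08],[0,0,0]],[[-0.31,0,-0.08],[0,0,0]]]}}

```text
clock: 30.85
tcp_pos: [0.6768, -0.0379, 0.4127]
eef_rot: [179.9, 0.0, 94.3]
wrist_force: [0.9, -0.2, -1.4]
finger_gap: 0.0854
```

```bash
python3 -c "
from h import *
go((.458,-.157,.40,104),(.458,-.157,.25,104))
t=np.ascontiguousarray(camera('top')[:,:,::-1]);s=np.ascontiguousarray(camera('side')[:,:,::-1])
cv2.imwrite('pics/top7.png',t);cv2.imwrite('pics/side7.png',s)
c=blob(t,(12,150,120),(28,255,255),(370,255,435,320))
if c is not None: print(cv2.boundingRect(c))
print('mag',plane_rect('top',blob(t,(20,130,100),(32,255,255),(180,200,246,250)),.065),'side',plane_rect('side',blob(s,(20,100,100),(32,255,255),(250,290,310,400)),.065))
cv2.imwrite('pics/c11.png',np.hstack([crop(t,150,160,310,320,400,400),crop(s,230,250,390,410,400,400)]))"
```

```text
t 30.85 tcp [ 0.6768 -0.0379  0.4127] rot [179.92   0.    94.32] F [ 0.9 -0.2 -1.4] gap 0.0854 q [ 11.  35. -22.  55.  13.  92.  -3.]
(0.458, -0.157, 0.4, 104) -> [-0.1023, -0.2271, 0.0124] [0.001, 0.0, -0.169]
(0.458, -0.157, 0.25, 104) -> [-0.1023, -0.2274, 0.1624] [0.001, 0.0, -0.169]
mag (650.2, 262.5, 52.9, 70.8, -1.1) side (653.2, 269.8, 50.0, 82.4, 4.9)
```

View pics/c11.png

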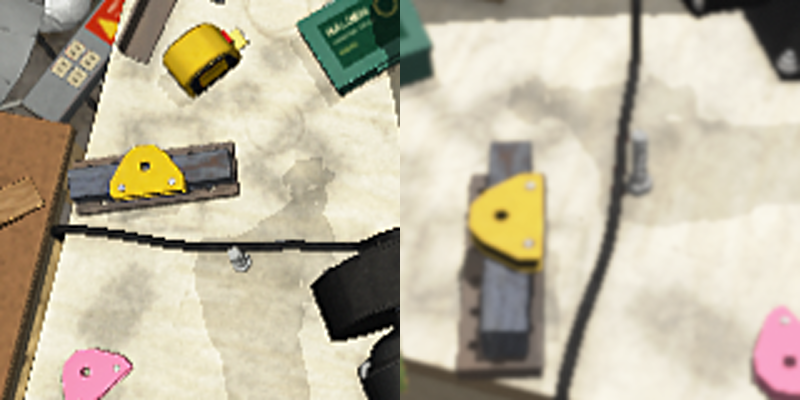

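>>> {"name": "send_rows", "arguments": {"plan": [[[-0.012,-0.028,0],[0,0,-0.02]],[[-0.026,-0.058,0],[0,0,-0.05]],[[-0.042,-0.093,0],[0,0,-0.08]],[[-0.057,-0.127,0],[0,0,-0.11]],[[-0.073,-0.162,0],[0,0,-0.14]],[[-0.088,-0.195,0],[0,0,-0.16]],[[-0.1,-0.222,0],[0,0,-0.165]],[[-0.102,-0.227,0],[0,0,-0.165]]]}}

```text
clock: 31.62
tcp_pos: [0.4542, -0.1581, 0.4127]
eef_rot: [-179.9, 0.2, 103.3]
wrist_force: [-0.3, 0.0, -0.2]
finger_gap: 0.0854
```

>>> {"name": "send_rows", "arguments": {"plan": [[[0,0,0.03],[0,0,0]],[[0,0,0.06],[0,0,0]],[[0,0,0.09],[0,0,0]],[[0,0,0.12],[0,0,0]],[[0,0,0.14],[0,0,0]],[[0,0,0.15],[0,0,0]],[[0,0,0.15],[0,0,0]]]}}

```text
clock: 32.2
tcp_pos: [0.4573, -0.1538, 0.2594]
eef_rot: [-179.8, -0.2, 103.8]
wrist_force: [0.4, 0.4, 0.2]
finger_gap: 0.0851
```

```bash
python3 -c "
from h import *
go((.458,-.157,.1655,103.8))
s=np.ascontiguousarray(camera('side')[:,:,::-1])
c=blob(s,(12,130,80),(28,255,255),(350,90,420,180));print(cv2.boundingRect(c),pix('side',(.456,-.165,.2)),pix('side',(.456,-.165,.176)))
"
```

```text
t 32.2 tcp [ 0.4573 -0.1538  0.2594] rot [-1.7977e+02 -1.7000e-01  1.0381e+02] F [0.4 0.4 0.2] gap 0.0851 q [ 34.  20. -24. 105.  10.  57.  19.]
(0.458, -0.157, 0.1655, 103.8) -> [-0.0035, 0.0003, 0.0939] [-0.004, -0.003, 0.0]
(368, 139, 26, 24) [383.44674306 137.54349708] [382.50174014 147.49852766]
```

>>> {"name": "send_rows", "arguments": {"plan": [[[-0.003,0,0.02],[0,0,0]],[[-0.003,0,0.04],[0,0,0]],[[-0.003,0,0.06],[0,0,0]],[[-0.003,0,0.075],[0,0,0]],[[-0.003,0,0.085],[0,0,0]],[[-0.003,0,0.093],[0,0,0]],[[-0.003,0,0.093],[0,0,0]],[[-0.003,0,0.093],[0,0,0]]]}}

```text
clock: 32.92
tcp_pos: [0.4601, -0.1576, 0.1692]
eef_rot: [179.9, 0.0, 103.8]
wrist_force: [0.2, -0.5, -0.0]
finger_gap: 0.0851
```

>>> {"name": "send_rows", "arguments": {"plan": [[[0,0,0],[0,0,0]],[[0,0,0],[0,0,0]],[[0,0,0],[0,0,0]],[[0,0,0],[0,0,0]],[[0,0,0],[0,0,0]],[[0,0,0],[0,0,0]],[[0,0,0],[0,0,0]],[[0,0,0],[0,0,0]]], "grip": 1, "grip_force": 40}}

```text
clock: 33.58
tcp_pos: [0.4602, -0.1578, 0.1695]
eef_rot: [179.9, 0.1, 103.8]
wrist_force: [0.1, 0.2, 6.7]
finger_gap: 0.0553
```

>>> {"name": "send_rows", "arguments": {"plan": [[[0,0,-0.005],[0,0,0]],[[0,0,-0.015],[0,0,0]],[[0,0,-0.025],[0,0,0]],[[0,0,-0.035],[0,0,0]],[[0,0,-0.045],[0,0,0]],[[0,0,-0.05],[0,0,0]],[[0,0,-0.05],[0,0,0]]]}}

```text
clock: 34.17
tcp_pos: [0.4593, -0.1578, 0.2189]
eef_rot: [180.0, 0.0, 103.7]
wrist_force: [0.0, 0.0, -2.9]
finger_gap: 0.0554
```

```bash
python3 -c "
from h import *
go((.4545,-.294,.216,103.7))
"
```

```text
t 34.17 tcp [ 0.4593 -0.1578  0.2189] rot [1.7995e+02 3.0000e-02 1.0374e+02] F [ 0.   0.  -2.9] gap 0.0554 q [ 33.  23. -24. 109.  12.  51.  18.]
(0.4545, -0.294, 0.216, 103.7) -> [-0.1312, -0.0371, 0.0029] [0.001, 0.001, 0.001]
```

>>> {"name": "send_rows", "arguments": {"plan": [[[-0.012,-0.003,0],[0,0,0]],[[-0.034,-0.009,0],[0,0,0]],[[-0.056,-0.015,0],[0,0,0]],[[-0.078,-0.021,0],[0,0,0]],[[-0.1,-0.027,0],[0,0,0]],[[-0.12,-0.033,0],[0,0,0]],[[-0.13,-0.036,0],[0,0,0]],[[-0.132,-0.036,0],[0,0,0]]]}}

```text
clock: 34.83
tcp_pos: [0.4538, -0.2981, 0.217]
eef_rot: [-179.8, 0.0, 103.4]
wrist_force: [0.1, 0.7, -3.3]
finger_gap: 0.055
```

>>> {"name": "send_rows", "arguments": {"plan": [[[0,0,0.01],[0,0,0]],[[0,0,0.022],[0,0,0]],[[0,0,0.032],[0,0,0]],[[0,0,0.038],[0,0,0]],[[0,0,0.042],[0,0,0]],[[0,0,0.044],[0,0,0]],[[0,0,0.044],[0,0,0]],[[0,0,0.044],[0,0,0]]]}}

```text
clock: 35.5
tcp_pos: [0.456, -0.2943, 0.1746]
eef_rot: [180.0, 0.0, 103.8]
wrist_force: [0.4, -0.6, -3.5]
finger_gap: 0.0551
```

```bash
python3 -c "
from h import *
go((.4555,-.2947,.1695,103.7))
"
```

```text
t 35.5 tcp [ 0.456  -0.2943  0.1746] rot [1.7997e+02 2.0000e-02 1.0377e+02] F [ 0.4 -0.6 -3.5] gap 0.0551 q [ 44.  31. -21. 103.  14.  49.  31.]
(0.4555, -0.2947, 0.1695, 103.7) -> [-0.0002, -0.0006, 0.0051] [0.001, 0.0, 0.001]
```

>>> {"name": "send_rows", "arguments": {"plan": [[[0,-0.0005,0.001],[0,0,0]],[[0,-0.0005,0.002],[0,0,0]],[[0,-0.0005,0.003],[0,0,0]],[[0,-0.0005,0.004],[0,0,0]],[[0,-0.0005,0.0045],[0,0,0]],[[0,-0.0005,0.0045],[0,0,0]],[[0,-0.0005,0.0045],[0,0,0]]]}}

```text
clock: 36.08
tcp_pos: [0.4552, -0.2945, 0.1698]
eef_rot: [180.0, -0.0, 103.8]
wrist_force: [0.0, 0.1, -3.5]
finger_gap: 0.0557
```

>>> {"name": "send_rows", "arguments": {"plan": [[[0,0,0.0007],[0,0,0]],[[0,0,0.0014],[0,0,0]],[[0,0,0.0014],[0,0,0]],[[0,0,0.0014],[0,0,0]]]}}

```text
clock: 36.42
tcp_pos: [0.4555, -0.2947, 0.1696]
eef_rot: [180.0, 0.1, 103.8]
wrist_force: [-1.0, 0.4, 4.9]
finger_gap: 0.0558
```

Contact. Release, rise, then withdraw over the box toward the start to clear the view.

>>> {"name": "send_rows", "arguments": {"plan": [[[0,0,0],[0,0,0]],[[0,0,0],[0,0,0]],[[0,0,0],[0,0,0]],[[0,0,0],[0,0,0]],[[0,0,0],[0,0,0]],[[0,0,0],[0,0,0]],[[0,0,0],[0,0,0]]], "grip": 0}}

```text
clock: 37.0
tcp_pos: [0.4552, -0.2946, 0.1684]
eef_rot: [180.0, -0.0, 103.8]
wrist_force: [0.1, 0.2, -0.5]
finger_gap: 0.0853
```

>>> {"name": "send_rows", "arguments": {"plan": [[[0,0,-0.01],[0,0,0]],[[0,0,-0.04],[0,0,0]],[[0,0,-0.08],[0,0,0]],[[0,0,-0.12],[0,0,0]],[[0,0,-0.16],[0,0,0]],[[0,0,-0.2],[0,0,0]],[[0,0,-0.23],[0,0,0]],[[0,0,-0.23],[0,0,0]]]}}

```text
clock: 37.67
tcp_pos: [0.4579, -0.2951, 0.4068]
eef_rot: [179.3, 0.6, 103.8]
wrist_force: [1.7, 0.8, -0.3]
finger_gap: 0.0851
```

>>> {"name": "send_rows", "arguments": {"plan": [[[-0.04,-0.007,0],[0,0,0.1]],[[-0.08,-0.014,0],[0,0,0.2]],[[-0.12,-0.021,0],[0,0,0.3]],[[-0.16,-0.028,0],[0,0,0.4]],[[-0.2,-0.035,0],[0,0,0.5]],[[-0.22,-0.04,0],[0,0,0.6]],[[-0.24,-0.045,0],[0,0,0.7]],[[-0.24,-0.045,0],[0,0,0.7]]]}}

```text
clock: 38.33
tcp_pos: [0.4663, -0.5428, 0.3957]
eef_rot: [-179.8, 0.1, 63.2]
wrist_force: [-1.4, -0.2, -0.7]
finger_gap: 0.0852
```

```bash
python3 -c "
from h import *
go()
t=np.ascontiguousarray(camera('top')[:,:,::-1]);s=np.ascontiguousarray(camera('side')[:,:,::-1])
cv2.imwrite('pics/top8.png',t);cv2.imwrite('pics/side8.png',s)
t0=cv2.imread('pics/top0.png');s0=cv2.imread('pics/side0.png')
for n,im,w,lo,hi in(('top',(t0,t),(435,265,485,310),(12,150,120),(26,255,255)),('side',(s0,s),(360,85,400,140),(12,130,120),(28,255,255)),('side tape',(s0,s),(195,295,230,350),(20,100,80),(30,255,255)),('top tape',(t0,t),(210,160,252,200),(20,130,80),(32,255,255))):
    for i in im: print(n,cv2.boundingRect(blob(i,lo,hi,w)))
cv2.imwrite('pics/c12.png',np.hstack([crop(t,150,150,310,310,400,400),crop(t,390,210,510,330,400,400)]))"
```

```text
t 38.33 tcp [ 0.4663 -0.5428  0.3957] rot [-1.7981e+02  1.3000e-01  6.3150e+01] F [-1.4 -0.2 -0.7] gap 0.0852 q [ 52.  39. -11.  49.   7.  93.  17.]
top (451, 276, 25, 24)
top (451, 276, 25, 25)
side (370, 110, 21, 21)
side (370, 110, 22, 21)
side tape (195, 302, 31, 44)
side tape (195, 302, 31, 44)
top tape (215, 169, 34, 31)
top tape (215, 169, 34, 26)
```

View pics/c12.png

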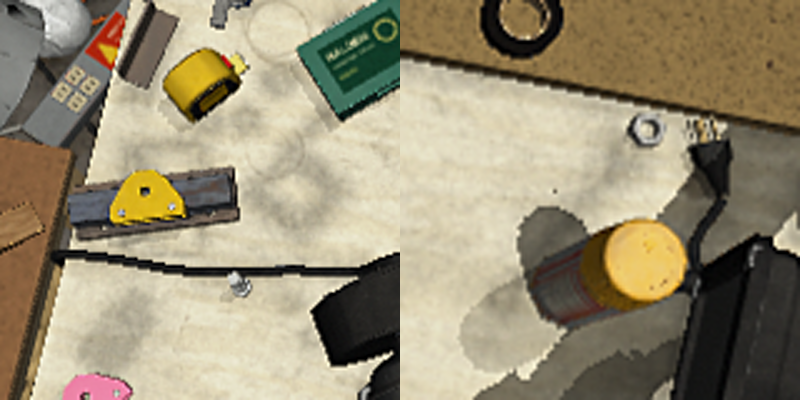

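>>> {"name": "send_rows", "arguments": {"plan": [[[0,0,0],[0,0,0]],[[0,0,0],[0,0,0]],[[0,0,0],[0,0,0]],[[0,0,0],[0,0,0]]]}}

```text
clock: 38.77
tcp_pos: [0.4688, -0.5374, 0.3992]
eef_rot: [180.0, -0.0, 63.7]
wrist_force: [0.5, 0.5, 0.3]
finger_gap: 0.0852
```

```bash
python3 -c "
from workcell import close_job
print(close_job())"
```

```text
the job is handed in; nothing more can be done
None
```

The job is done and handed in at about 39 s. I lifted the spray can aside, laid the flat bar on the drill plate, the square tube on the bar and the yellow magnet square flat on the tube. Then I stood the can back where it was.

**Stack:** the last pictures show it centred and running along the plate. The tube and bar measured within about 2–3 mm and 1–1.5° of the plate's centre and direction. The two views disagreed on the magnet: the top view gave a yaw of −1.1° and the side view +4.9°. I put that down to the triangle's visible side faces and did not resolve it further.

**Can:** the cap is within a pixel of its starting place in both views, and it stands upright.

**Bystanders:** the side view has the tape measure at exactly the same pixels. The top view's mask box is 5 rows shorter, which I take to be a change in lighting or shadow, since nothing went near it. The bolt still stands where it was by eye; I did not measure it again.

**Forces:** at most about 8 N in the wrist readings I took.

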